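# Pack the cuvette cases and snap the storage box shut

## Task

Pack the two black cuvette cases flat in the grey storage box, each in the compartment that matches its width. Then take from the drying rack the lid that fits the box, put it on with its rib up and press it down until it is fully home and both side clips have snapped back over its edge. The sloped metal rest is there to set the lid on while you change your grip; leave the smaller lid and the glassware and dish where they are.

Things in the scene. Friction and masses are not known exactly. Their poses are not given: they have to be found in the camera images.
- box: Open grey plastic storage box fixed to the bench, 126 (x) x 104 (y) x 44 mm high, walls and floor 4 mm. Origin: centre of its underside, z up. Inside 118 mm long in x; a divider along x, 4 mm thick, top 30 mm above the bench, parts it into a wide and a narrow compartment. Two white sprung clips, each 50 mm wide, stand outside the middle of its long sides, 68 mm high, out to y = +-62 mm.
- box_wide (a point): Centre of the floor of the box's wide compartment (118 x 56 mm), at y = -20 mm, z = 4 mm of the box; axes are those of the box.
- box_narrow (a point): Centre of the floor of the box's narrow compartment (118 x 36 mm), at y = +30 mm, z = 4 mm of the box; axes are those of the box.
- box_rim (a point): Centre of the box's mouth at rim height, 44 mm above the bench; axes are those of the box. The seated lid's plate lies on the rim, its plate centre 2.5 mm above this point, its long side along x, either way round.
- clip_left (a joint): Clip on the box's +y side: 0 = sprung in (rest), positive metres = pushed outward, up to 0.010. Its ramp slopes inward from y = 57 mm at 68 mm height to a nose at y = 48.5 mm, 52 mm high, which holds the lid's edge 3.5 mm in. The lid pushed straight down spreads both clips and they snap back over it; that takes about 7 to 15 N in all.
- clip_right (a joint): The same clip on the box's -y side, mirrored: 0 = sprung in (rest), positive metres = pushed outward (toward -y), up to 0.010.
- lid_plate (a point): Larger white plastic lid, the one that fits (140 g): plate 126 (x) x 104 (y) x 5 mm; under it a solid plug 112 x 90 x 6 mm (3 mm play in the box); on top in the middle an upright rib 56 mm long in x, 14 thick in y, 24 high. Point: centre of the 5 mm plate; z points out of the top, the rib side. It starts upright in the rack, on a long edge, y axis up, rib toward the rack's -x side.
- small_lid_plate (a point): A smaller white lid, too short for the box: 92 (x) x 104 (y) mm, otherwise like the larger one, standing the same way in the other slot of the rack. Point and axes as for the larger lid. To be left alone.
- rack: Steel drying rack fixed to the bench: foot plate 130 (x) x 150 (y) x 6 mm, origin at the centre of its underside, z up. Two slots along y, at x = -30 and +30 mm, each between four posts (at y = -40 and +40 mm, 61 mm high above the bench, 14 mm free between them). Lids come out straight upward; their top edges are 110 mm above the bench.
- rest: Aluminium sloped rest fixed to the bench, origin at the centre of its underside, z up. A plate 110 mm wide (y), 62 mm long, rises at 45 degrees toward +x from a 20 mm ledge square to it; its face looks toward -x and up. A lid laid on it, rib outward, long edge on the ledge, leans at 45 degrees and stands about 42 mm past the plate's upper edge.
- rest_corner (a point): Middle of the inner corner of the sloped rest, where slope and ledge meet, 25 mm above the bench, at x = -45 mm of the rest; axes are those of the rest (x horizontal toward the rising side, z up).
- narrow_case_center (a point): Narrow black plastic cuvette case, a closed box 64 (x) x 30 (y) x 28 mm (about 60 g), lying flat on the bench. The point is its centre, z up.
- wide_case_center (a point): Wide black plastic cuvette case, a closed box 64 (x) x 50 (y) x 28 mm (about 90 g), lying flat on the bench. The point is its centre, z up.
- flask: Conical glass flask, 66 mm across the foot, 105 mm high. Origin: centre of its underside. A bystander.
- beaker: Small glass beaker, 60 mm across, 55 mm high. Origin: centre of its underside. A bystander.
- dish: Flat covered plastic dish, 90 mm across, 20 mm high. Origin: centre of its underside. A bystander.
Mind the look-alikes: they are no part of the job. Leave any green or white look-alike of the part that bears narrow_case_center alone.

How it is judged:
On the way, in this order (a step that is already met when the one before it is completed fails the run):
1. each cuvette case lies flat in its own compartment (x of narrow_case_center in the frame of box between -0.032 and 0.032 m and y of narrow_case_center in the frame of box between 0.022 and 0.038 m and z of narrow_case_center in the frame of box between 0.012 and 0.022 m and angle between each of narrow_case_center, wide_case_center's own z axis and vertical below 0.12 rad and x of wide_case_center in the frame of box between -0.032 and 0.032 m and y of wide_case_center in the frame of box between -0.028 and -0.012 m and z of wide_case_center in the frame of box between 0.012 and 0.022 m), for 0.2 s.
2. the lid is fully home with both clips snapped over it (horizontal distance between lid_plate and box below 0.006 m and z of lid_plate in the frame of box between 0.043 and 0.0485 m and angle between lid_plate's own z axis and vertical below 0.035 rad and angle between the x axis of lid_plate and the x axis of box, either way round below 0.06 rad and value of joint each of clip_left, clip_right below 0.002 m), for 0.2 s.
At the end, for the whole second after the job is handed in: Each case flat in its own compartment; larger lid on the box rib up, centre within 6 mm, plate within 2 mm of rim height, level within 2 degrees and aligned within 3; both clips within 2 mm of rest (all of step 1 and all of step 2); the robot touches nothing.
It fails at once if the smaller lid is moved by more than 30 mm (distance of small_lid_plate from where it was at the start of the episode above 0.03 m).
It fails at once if the flask is moved by more than 30 mm (distance of flask from where it was at the start of the episode above 0.03 m).
It fails at once if the beaker is moved by more than 30 mm (distance of beaker from where it was at the start of the episode above 0.03 m).
It fails at once if the dish is moved by more than 30 mm (distance of dish from where it was at the start of the episode above 0.03 m).
It also fails if it takes over 72 s, if anything falls off the work surface, if the arm or the gripper's body presses on something with over 40 N, if the wrist force passes 120 N, or if a joint passes its speed limit or range.

## Robot

A 6-joint arm with a two-finger parallel gripper is mounted at the origin on the work surface. World frame = base frame: x ahead of the robot, y to its left, z up, the work surface at z = 0. Lengths are in m, angles in rad, forces in N, time in s.
With the tool pointing down it reaches from about 0.3 to 0.775 m from the base axis. Payload 14.6 kg.
Tool frame: the origin (TCP) lies between the finger pads; the fingertips stand 19 mm ahead of it and the grasp point (between the pads) is the TCP (ctrl.finger_overhang is the distance from the TCP to the fingertips, in m); z points along the fingers, y is the direction in which the jaws open and shut (so a half turn about z gives the same grasp; the last joint's range is limited). The gripper opens to 94 mm and grips with 3 to 60 N. Pads are 16 mm wide; open, the fingers measure 119 mm over their backs; the gripper's body (75 mm by 177 mm) begins 78 mm behind the grasp point.
Start: joints at [-1.327, 0.3, 1.521, -0, 1.321, -0.067], TCP at [0.168, -0.524, 0.224] pointing down, gripper open.
Joint ranges: [-3.03, 3.03], [-0.79, 2.21], [0.23, 2.52], [-1.04, 4.18], [0, 3.07], [-2.55, 2.55]. Speed limits (rad/s): [2.22, 2.22, 2.57, 3.14, 3.14, 3.14].

## Interface

Orientations are given as [roll, pitch, yaw] about the fixed x, y, z axes, in that order (R = Rz(yaw) Ry(pitch) Rx(roll)).
In Python, from station import ctrl gives the robot as it stands.
- The arm moves only by the tool send_rows, never from a script. Its argument "series" is a list of rows, each a list of 7 numbers: the turn, a rotation vector about the tool's x, y, z in degrees, then the shift along the tool's x, y, z in m, then the gripper's target within -1 to 1 (fully open at 1, half-way at 0, shut at -1). A call has 1 to 8 rows; each row is the pose to reach, as a shift and turn from the pose commanded when the call began, along the tool's axes at that moment; what a row does not reach only later rows make up. A row lasts 1/10 s, in which the tool goes at most 50 mm and 8.59 degrees, less where a joint would pass 70% of its speed; a pose out of reach is approached as far as the arm can. A call with a gripper value outside its range is refused whole. The fingers move at their own pace and stop on an object; "force" is the grip in N (left out, the last holds). Time passes only in rows, so rows that repeat a pose let the fingers close. It gives the time, the measured TCP pose, the force and the opening at its end, in the units of the state.
- ctrl.get_obs(): the state, without advancing time (a new reading comes with each control period).
- ctrl.camera(name): name is "scene" or "top" or "wrist"; returns a dict with "pixels" (480x640x3 uint8, red, green, blue), "z_map" (480x640 float32, m along the optical axis (not along the pixel's ray), 0 where there is no reading), "fov_y" (degrees; the focal length in pixels is half the picture's height over the tangent of half this angle, whatever the lens; pixels are square), "cx", "cy" (the principal point, pixels), "R" (3x3) and "t" (3): a world point X has camera coordinates R X + t. Camera axes: x right, y down, z forward; pixel columns grow to the right and rows downward; lengths in m; the calibration is good to about 2 mm. A picture is of the moment at which its call begins.
- ctrl.hand_in(): hands the job in, once; it reports no verdict.
The state is a dict: "time_s": time; "qpos": joint angles; "joint_vel": joint speeds; "tau": joint torques, N m; "ee_pos": TCP position; "eef_rot": TCP orientation; "force": force on the tool from outside, world axes, zero at the start; "moment": the same for the moment, N m; "grip_width": finger opening in m.
Only numpy, scipy, OpenCV 4.12 (cv2) and the standard library are available. Lean on these libraries where they do the work, as an engineer would, in place of code of your own. Each camera call takes 0.05 s, during which the arm holds its last target.

## Working session

There is one attempt and no reset: what is moved stays moved. The work goes in short steps, Python scripts to look and compute and a tool call to move; the robot and the scene stay as the last step left them, time stands still between calls to the robot, and variables do not carry over. Pictures are saved under pics/ and viewed, and the job is handed in when it is done.

Besides the shell and the picture viewer there is one more tool, called after "Emit:" as name([rows], argument=value, ...), one row to a line, values as JSON. send_rows: Moves the arm, as the interface text tells. Its arguments: {"type":"object","properties":{"series":{"type":"array"},"force":{"type":"number"}},"required":["series"]}

```bash
ls; mkdir -p pics; cat > h.py <<'E'
import numpy as np, cv2, pickle
from station import ctrl
def snap(n,name):
    c=ctrl.camera(n); pickle.dump(c,open(f'pics/{name}.pkl','wb'))
    cv2.imwrite(f'pics/{name}.png',c['pixels'][:,:,::-1]); return c
def load(name): return pickle.load(open(f'pics/{name}.pkl','rb'))
def f(c): return 240/np.tan(np.radians(c['fov_y'])/2)
def w(c,u,v,z=None):
    # world of pixel by depth; or by plane height z
    F=f(c); d=np.array([(u-c['cx'])/F,(v-c['cy'])/F,1.0]); R=np.array(c['R']);t=np.array(c['t'])
    if z is None:
        return R.T@(d*c['z_map'][int(v),int(u)]-t)
    o=-R.T@t; r=R.T@d; return o+r*(z-o[2])/r[2]
def cloud(c):
    F=f(c); v,u=np.mgrid[0:480,0:640]; z=c['z_map']
    P=np.stack([(u-c['cx'])/F*z,(v-c['cy'])/F*z,z],-1)
    return (P-np.array(c['t']))@np.array(c['R'])
def proj(c,X):
    p=np.array(c['R'])@np.array(X)+np.array(c['t']); return p[:2]/p[2]*f(c)+[c['cx'],c['cy']]
E
python3 - <<'E'
from h import *
print(ctrl.get_obs(), ctrl.finger_overhang)
for n in ['scene','top','wrist']:
    c=snap(n,n+'0'); print(n,c['fov_y'],c['cx'],c['cy'],-np.array(c['R']).T@c['t'])
E
```

```text
pics
{'time_s': 0.0, 'qpos': array([-1.32660461e+00,  3.00478397e-01,  1.52160230e+00, -1.08540404e-05,
        1.32072085e+00, -6.66472627e-02]), 'joint_vel': array([ 0.00043332,  0.00050021,  0.00068027, -0.00053103, -0.00039765,
        0.00125021]), 'tau': array([-8.33393233e-05, -5.31808519e+01, -3.52734196e+01,  7.08281645e-02,
        2.43591605e-02, -9.64658898e-05]), 'ee_pos': array([ 0.16812975, -0.52340409,  0.22387335]), 'eef_rot': array([-3.14038574e+00, -7.00199301e-05,  3.10841629e-01]), 'force': array([0.14973139, 0.04026067, 0.27790917]), 'moment': array([-0.00489665,  0.03773569,  0.00184896]), 'grip_width': 0.0937773732852942} 0.019
scene 45.88220591356666 327.26338301152117 238.7549896443982 [ 1.16761122 -0.29192555  0.98415986]
top 43.597273892470035 316.5392565787945 248.69120667654704 [0.35963067 0.02843988 1.2388479 ]
wrist 68.0971175437894 319.41006139361747 243.48562871568646 [ 0.24952464 -0.49756064  0.38414823]
```

View pics/top0.png

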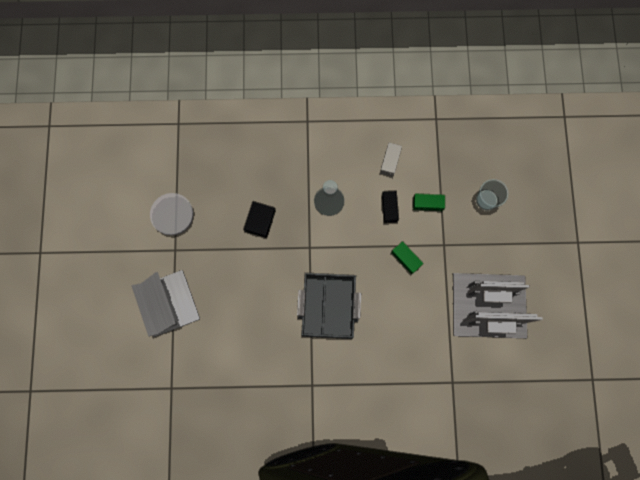

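View pics/scene0.png

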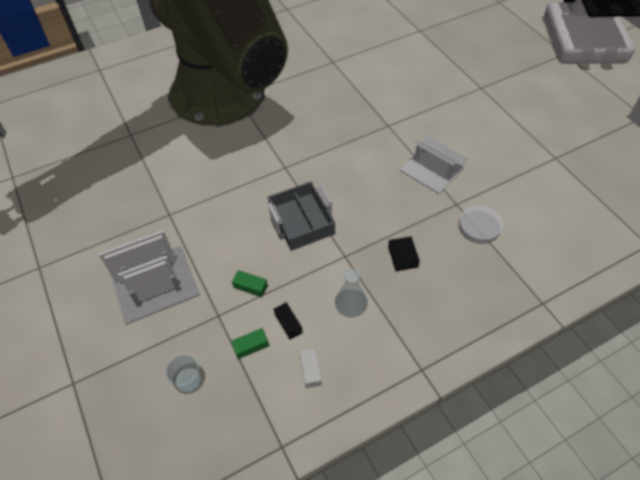

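View pics/wrist0.png

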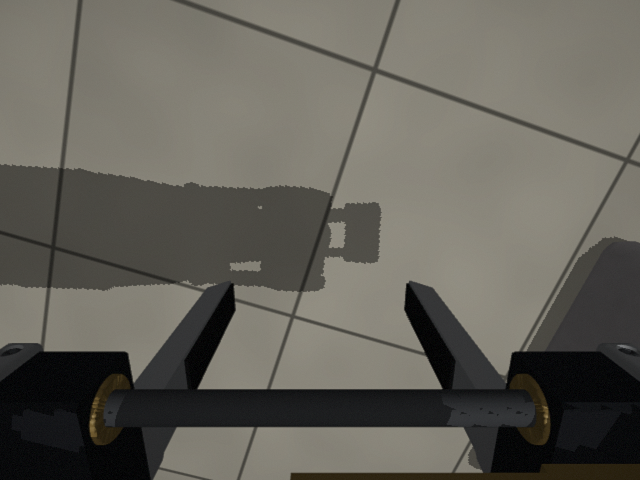

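Candidates in the top view: narrow case is black at (390,207). Its look-alikes are green at (429,202), green at (406,257) and white at (391,159). The wide black case is at (260,219), the box at (328,306), the rack with lids at (492,305), the rest at (166,303), and bystanders are the dish (172,215), flask (329,198) and beaker (488,198). I choose the two black ones and check them in enlarged crops.

```bash
python3 - <<'E'
from h import *
c=load('top0'); im=c['pixels'][:,:,::-1]
def crop(n,u0,v0,u1,v1,s):
    o=cv2.resize(im[v0:v1,u0:u1],None,fx=s,fy=s,interpolation=cv2.INTER_CUBIC); cv2.imwrite(f'pics/{n}.png',cv2.convertScaleAbs(o,alpha=1.6,beta=10))
crop('c_cases',230,140,460,280,3.4)
crop('c_box',290,260,370,350,6)
crop('c_rack',445,265,550,345,7)
crop('c_rest',125,260,210,345,6)
P=cloud(c)
print(f(c))
g=c['pixels'].max(2)
for nm,(u0,v0,u1,v1) in dict(narrow=(375,183,405,230),wide=(238,195,282,245)).items():
    m=(P[:,:,2]>0.02); m2=np.zeros_like(m); m2[v0:v1,u0:u1]=1; m&=m2
    pts=P[m][:, :2].astype(np.float32); r=cv2.minAreaRect(pts); print(nm,m.sum(),r,np.median(P[m][:,2]), P[m].mean(0))
for n,(u,v) in dict(flask=(329,198),beaker=(488,198),dish=(172,215)).items(): print(n,w(c,u,v,0.01))
E
```

```text
600.0842087066104
narrow 445 ((0.5370175242424011, -0.07111033797264099), (0.05095251277089119, 0.4036202132701874), 67.8935775756836) 0.027071367923614247 [ 0.68420783 -0.13001237  0.05139465]
wide 741 ((0.529009997844696, 0.10730995237827301), (0.36651355028152466, 0.07285035401582718), 13.726730346679688) 0.0269562141141135 [0.66570407 0.1399571  0.03996211]
flask [ 0.71419194 -0.00613278  0.01      ]
beaker [ 0.70751236 -0.34387824  0.01      ]
dish [0.6835257  0.32620519 0.01      ]
```

```bash
python3 - <<'E'
from h import *
c=load('top0')
P=cloud(c); P[c['z_map']<0.1]=np.nan
for nm,(u0,v0,u1,v1) in dict(narrow=(378,185,403,228),wide=(238,195,282,245)).items():
    Q=P[v0:v1,u0:u1].reshape(-1,3); 
    Q=Q[(Q[:,2]>0.02)&(Q[:,2]<0.035)]
    r=cv2.minAreaRect(Q[:,:2].astype(np.float32)); print(nm,len(Q),r,np.median(Q[:,2]),Q.mean(0))
E
```

```text
narrow 436 ((0.6919749975204468, -0.13380178809165955), (0.06632523238658905, 0.031224695965647697), 1.7549935579299927) 0.026972123986474472 [ 0.69090782 -0.13328318  0.026883  ]
wide 733 ((0.6696038246154785, 0.1414521038532257), (0.05096442252397537, 0.0645022913813591), 72.00282287597656) 0.026941752706662513 [0.66904457 0.1411742  0.02687741]
```

View pics/c_cases.png

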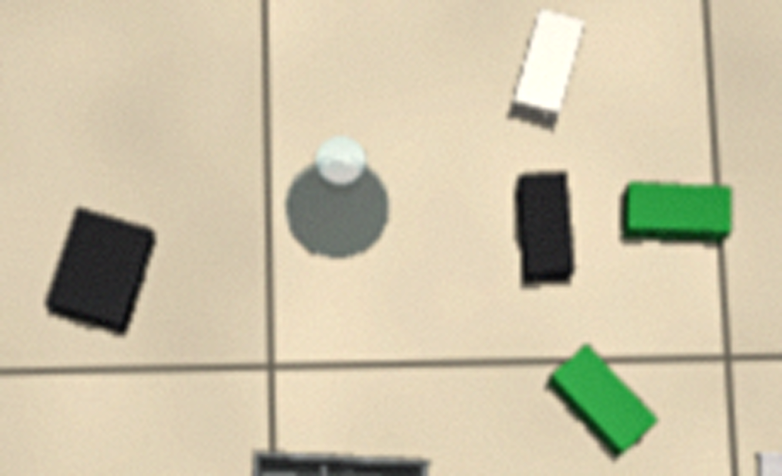

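View pics/c_box.png

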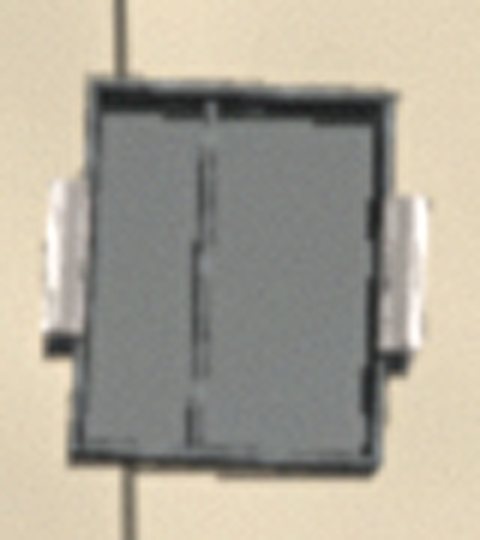

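View pics/c_rack.png

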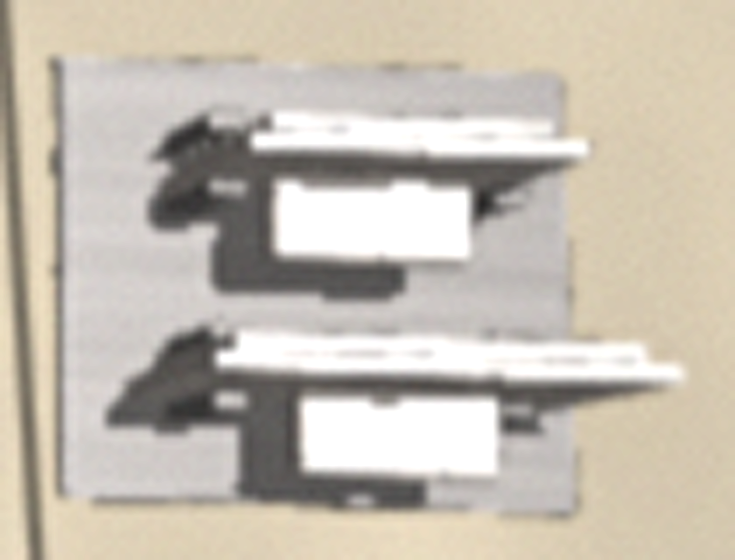

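View pics/c_rest.png

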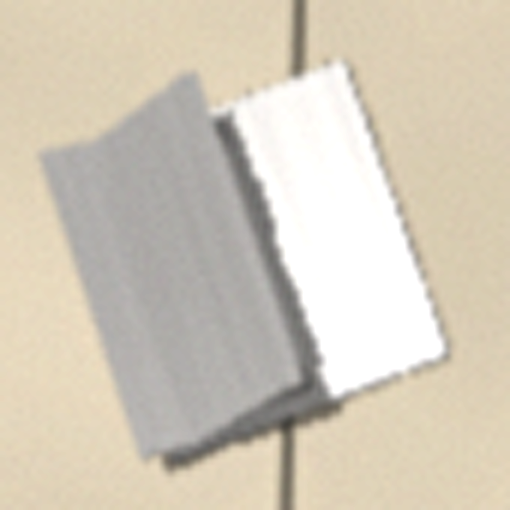

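```bash
python3 - <<'E'
from h import *
for cam in ['top0','scene0']:
    c=load(cam)
    P=cloud(c).reshape(-1,3); P=P[c['z_map'].reshape(-1)>0.1]
    def sel(x0,x1,y0,y1,z0,z1):
        return P[(P[:,0]>x0)&(P[:,0]<x1)&(P[:,1]>y0)&(P[:,1]<y1)&(P[:,2]>z0)&(P[:,2]<z1)]
    def rect(n,*a):
        Q=sel(*a)
        if len(Q)<5: print(cam,n,len(Q));return
        (cx,cy),(a_,b_),an=cv2.minAreaRect(Q[:,:2].astype(np.float32))
        print(cam,n,len(Q),'c %.4f %.4f size %.4f %.4f ang %.1f zmed %.4f'%(cx,cy,a_,b_,an,np.median(Q[:,2])))
    print(cam,'bench z',np.median(sel(.3,.8,-.2,.2,-.01,.01)[:,2]))
    rect('narrow',.64,.74,-.17,-.10,.02,.035)
    rect('wide',.61,.73,.09,.19,.02,.035)
    rect('white',.74,.84,-.18,-.10,.015,.035)
    rect('box',.40,.60,-.10,.10,.04,.049)
    rect('boxclips',.40,.60,-.12,.12,.06,.075)
    rect('divider',.42,.58,-.05,.05,.026,.034)
    rect('rackfoot',.38,.60,-.50,-.22,.003,.010)
    rect('lidtop',.36,.60,-.50,-.22,.103,.116)
    rect('lidrib',.36,.60,-.50,-.22,.058,.070)
    rect('rest',.36,.60,.22,.45,.005,.08)
    rect('resttop',.36,.60,.22,.45,.060,.08)
    Q=sel(.36,.60,.22,.45,.05,.2); print('rest zmax',np.percentile(P[(P[:,0]>.36)&(P[:,0]<.6)&(P[:,1]>.22)&(P[:,1]<.45)][:,2],[50,80,95,99,100]))
E
```

```text
top0 bench z -0.0010508892982281038
top0 narrow 436 c 0.6920 -0.1338 size 0.0663 0.0312 ang 1.8 zmed 0.0270
top0 wide 733 c 0.6696 0.1415 size 0.0510 0.0645 ang 72.0 zmed 0.0269
top0 white 429 c 0.7968 -0.1397 size 0.0300 0.0663 ang 72.5 zmed 0.0269
top0 box 324 c 0.4845 0.0010 size 0.1230 0.1262 ang 85.8 zmed 0.0429
top0 boxclips 226 c 0.4852 0.0009 size 0.1237 0.0496 ang 86.0 zmed 0.0638
top0 divider 147 c 0.4831 0.0011 size 0.0964 0.1227 ang 86.0 zmed 0.0289
top0 rackfoot 2321 c 0.4901 -0.3600 size 0.2794 0.2190 ang 90.0 zmed 0.0050
top0 lidtop 399 c 0.4800 -0.3372 size 0.1266 0.0703 ang 86.5 zmed 0.1077
top0 lidrib 829 c 0.4649 -0.3384 size 0.1244 0.0959 ang 77.2 zmed 0.0633
top0 rest 2305 c 0.4864 0.3381 size 0.2146 0.2215 ang 87.7 zmed 0.0325
top0 resttop 285 c 0.5010 0.3270 size 0.1105 0.0155 ang 20.8 zmed 0.0648
rest zmax [-0.00024249  0.00410091  0.04455639  0.06507255  0.07124009]
scene0 bench z -0.00016170977909012882
scene0 narrow 521 c 0.6899 -0.1346 size 0.0668 0.0307 ang 1.1 zmed 0.0274
scene0 wide 699 c 0.6682 0.1397 size 0.0525 0.0675 ang 74.5 zmed 0.0274
scene0 white 607 c 0.7945 -0.1410 size 0.0301 0.0665 ang 72.2 zmed 0.0272
scene0 box 380 c 0.4827 -0.0009 size 0.1223 0.1298 ang 86.0 zmed 0.0432
scene0 boxclips 180 c 0.4824 0.0002 size 0.1245 0.0526 ang 86.4 zmed 0.0645
scene0 divider 293 c 0.4846 0.0006 size 0.0981 0.1288 ang 89.2 zmed 0.0298
scene0 rackfoot 2306 c 0.4899 -0.3597 size 0.2793 0.2190 ang 90.0 zmed 0.0055
scene0 lidtop 637 c 0.4787 -0.3380 size 0.1252 0.0753 ang 86.9 zmed 0.1075
scene0 lidrib 486 c 0.4833 -0.3386 size 0.1253 0.0774 ang 86.5 zmed 0.0631
scene0 rest 1644 c 0.4864 0.3394 size 0.2253 0.2149 ang 7.9 zmed 0.0094
scene0 resttop 126 c 0.4988 0.3237 size 0.1118 0.0138 ang 20.1 zmed 0.0668
rest zmax [0.00073475 0.0054156  0.03444103 0.06598754 0.07089124]
```

```bash
python3 - <<'E'
from h import *
a=np.radians(20.5); ex=np.array([np.cos(a),np.sin(a)]); ey=np.array([-np.sin(a),np.cos(a)])
for cam in ['top0','scene0']:
    c=load(cam); P=cloud(c).reshape(-1,3); P=P[c['z_map'].reshape(-1)>0.1]
    d=P[:,:2]-[0.5,0.326]; s=d@ey; t=d@ex
    print(cam)
    for k in np.arange(-.08,.1,.006):
        m=(abs(s-k)<.003)&(abs(t)<.045)
        if m.sum()>3: print('%.3f n%d med %.4f min %.4f max %.4f'%(k,m.sum(),*[g(P[m][:,2]) for g in (np.median,np.min,np.max)]))
    m=(P[:,2]>.012)&(abs(t)<.09)&(abs(s)<.1); print('extent t',t[m].min(),t[m].max(),'s',s[m].min(),s[m].max())
    # lids
    m=(P[:,0]>.36)&(P[:,0]<.6)&(P[:,1]<-.22)&(P[:,1]>-.5)
    Q=P[m]
    for nm,x0,x1 in (('near',.40,.475),('far',.485,.56)):
        q=Q[(Q[:,2]>.103)&(Q[:,0]>x0)&(Q[:,0]<x1)]
        (cx,cy),sz,an=cv2.minAreaRect(q[:,:2].astype(np.float32)); print(nm,len(q),cx,cy,sz,an,q[:,0].min(),q[:,0].max(),q[:,1].min(),q[:,1].max(),q[:,2].max())
        print('  line',cv2.fitLine(q[:,:2].astype(np.float32),cv2.DIST_HUBER,0,.01,.01).ravel())
E
```

```text
top0
-0.080 n124 med -0.0013 min -0.0066 max 0.0050
-0.074 n119 med -0.0014 min -0.0059 max 0.0034
-0.068 n126 med -0.0006 min -0.0070 max 0.0040
-0.062 n123 med -0.0012 min -0.0078 max 0.0049
-0.056 n123 med -0.0007 min -0.0084 max 0.0046
-0.050 n122 med -0.0011 min -0.0064 max 0.0067
-0.044 n143 med 0.0021 min -0.0060 max 0.0103
-0.038 n126 med 0.0048 min -0.0023 max 0.0109
-0.032 n128 med 0.0048 min -0.0014 max 0.0107
-0.026 n129 med 0.0053 min -0.0006 max 0.0137
-0.020 n122 med 0.0052 min -0.0007 max 0.0119
-0.014 n125 med 0.0045 min 0.0000 max 0.0118
-0.008 n177 med 0.0060 min -0.0001 max 0.0707
-0.002 n256 med 0.0602 min -0.0025 max 0.0711
0.004 n180 med 0.0587 min 0.0002 max 0.0672
0.010 n115 med 0.0544 min 0.0485 max 0.0614
0.016 n104 med 0.0485 min 0.0423 max 0.0537
0.022 n105 med 0.0424 min 0.0349 max 0.0490
0.028 n105 med 0.0366 min 0.0309 max 0.0441
0.034 n104 med 0.0307 min 0.0258 max 0.0363
0.040 n132 med 0.0254 min 0.0173 max 0.0358
0.046 n153 med 0.0290 min 0.0198 max 0.0378
0.052 n166 med 0.0351 min 0.0245 max 0.0426
0.058 n46 med 0.0355 min 0.0320 max 0.0413
0.064 n
[... 2020 characters left out ...]
d 0.0020 min -0.0016 max 0.0030
0.094 n57 med 0.0002 min -0.0047 max 0.0031
extent t -0.05781932436739906 0.05401673482992944 s -0.008940506413616855 0.058745485130154894
near 362 0.44866207242012024 -0.3363804817199707 (0.12516839802265167, 0.01514537911862135) 86.93824005126953 0.43909420525014825 0.4577965065844469 -0.39877342829764195 -0.27387534410358183 0.11482031404770085
  line [ 0.04602304  0.9989404   0.44749475 -0.33819512]
far 275 0.5087155699729919 -0.33391088247299194 (0.0916842520236969, 0.015705522149801254) 87.7699203491211 0.4999448127748823 0.517037694297106 -0.3795440070923908 -0.2880197878726107 0.11433177152810277
  line [ 0.05863242  0.99827963  0.50664675 -0.35019532]
```

```bash
cat >> h.py <<'E'
from scipy.spatial.transform import Rotation as Ro
import json
def obs():
    o=ctrl.get_obs(); 
    open('kin.jsonl','a').write(json.dumps([list(o['qpos']),list(o['ee_pos']),list(o['eef_rot'])])+'\n'); return o
def Rdown(yawdeg): return Ro.from_euler('xyz',[np.pi,0,np.radians(yawdeg)])
def Rzy(z,y):
    z=np.array(z,float);z/=np.linalg.norm(z);y=np.array(y,float);y-=z*(y@z);y/=np.linalg.norm(y)
    return Ro.from_matrix(np.stack([np.cross(y,z),y,z],1))
def goto(pos,R,o=None):
    o=o or obs(); R0=Ro.from_euler('xyz',o['eef_rot'])
    rv=np.degrees((R0.inv()*R).as_rotvec()); sh=R0.inv().apply(np.array(pos)-o['ee_pos'])
    print('turn',rv.round(2),'shift',sh.round(4),'rows %.1f'%max(np.linalg.norm(sh)/.05,np.linalg.norm(rv)/8.59))
def g(w): return round(2*w/0.094-1,2)
E
python3 - <<'E'
from h import *
goto([.60,-.18,.224],Rdown(91.5)); goto([.691,-.134,.16],Rdown(91.5)); print(g(.078))
E
```

```text
turn [-4.000e-02 -3.000e-02 -7.369e+01] shift [ 5.162e-01 -1.950e-01  2.000e-04] rows 11.0
turn [-4.000e-02 -3.000e-02 -7.369e+01] shift [ 0.6169 -0.2109  0.0642] rows 13.1
0.66
```

Emit:
send_rows([
  [0,0,-73.7,0.617,-0.211,0.064,0.66],
  [0,0,-73.7,0.617,-0.211,0.064,0.66],
  [0,0,-73.7,0.617,-0.211,0.064,0.66],
  [0,0,-73.7,0.617,-0.211,0.064,0.66],
  [0,0,-73.7,0.617,-0.211,0.064,0.66],
  [0,0,-73.7,0.617,-0.211,0.064,0.66],
  [0,0,-73.7,0.617,-0.211,0.064,0.66],
  [0,0,-73.7,0.617,-0.211,0.064,0.66],
], force=20)

```text
time_s: 0.95
ee_pos: [0.4888, -0.2842, 0.1851]
eef_rot: [-3.141, -0.0, 1.517]
force: [-0.2, -0.7, -0.9]
grip_width: 0.078
```

```bash
python3 - <<'E'
from h import *
goto([.691,-.134,.14],Rdown(91.5)); print(obs()['qpos'])
E
```

```text
turn [-0.01 -0.   -4.58] shift [0.1609 0.1939 0.0451] rows 5.1
[-5.91439090e-01  3.68070332e-01  1.52433528e+00 -4.06603132e-05
  1.24935595e+00 -5.37629013e-01]
```

Emit:
send_rows([
  [0,0,-4.6,0.161,0.194,0.045,0.66],
  [0,0,-4.6,0.161,0.194,0.045,0.66],
  [0,0,-4.6,0.161,0.194,0.045,0.66],
  [0,0,-4.6,0.161,0.194,0.045,0.66],
  [0,0,-4.6,0.161,0.194,0.045,0.66],
  [0,0,-4.6,0.161,0.194,0.045,0.66],
  [0,0,-4.6,0.161,0.194,0.045,0.66],
])

```text
time_s: 1.65
ee_pos: [0.6909, -0.1356, 0.1389]
eef_rot: [-3.14, -0.0, 1.593]
force: [-0.2, -0.8, 0.2]
grip_width: 0.0782
```

```bash
python3 - <<'E'
from h import *
goto([.691,-.134,.024],Rdown(91.5)); c=snap('wrist','wr1')
P=cloud(c).reshape(-1,3); P=P[(c['z_map'].reshape(-1)>.1)]
Q=P[(P[:,0]>.645)&(P[:,0]<.74)&(abs(P[:,1]+.134)<.03)&(P[:,2]>.018)&(P[:,2]<.04)]
print(len(Q),cv2.minAreaRect(Q[:,:2].astype(np.float32)),np.median(Q[:,2]))
E
```

```text
turn [-0.11 -0.03 -0.23] shift [0.0016 0.0004 0.1149] rows 2.3
3061 ((0.6916140913963318, -0.13421589136123657), (0.06397683173418045, 0.03074502758681774), 1.6453384160995483) 0.027949475551220185
```

View pics/wr1.png

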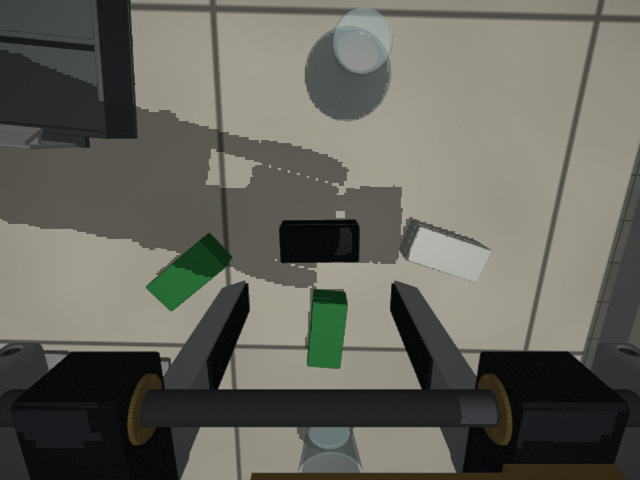

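Emit:
send_rows([
  [0,0,0,0.0014,0.0008,0.05,0.66],
  [0,0,0,0.0014,0.0008,0.09,0.66],
  [0,0,0,0.0014,0.0008,0.115,0.66],
  [0,0,0,0.0014,0.0008,0.115,0.66],
  [0,0,0,0.0014,0.0008,0.115,0.2],
  [0,0,0,0.0014,0.0008,0.115,0.2],
  [0,0,0,0.0014,0.0008,0.115,0.2],
  [0,0,0,0.0014,0.0008,0.115,0.2],
])

```text
time_s: 2.5
ee_pos: [0.6922, -0.1361, 0.028]
eef_rot: [3.139, 0.001, 1.591]
force: [-3.5, -2.3, 7.9]
grip_width: 0.0638
```

```bash
python3 - <<'E'
from h import *
a=np.radians(-4); R=np.array([[np.cos(a),-np.sin(a)],[np.sin(a),np.cos(a)]]); b=np.array([.4838,.0003])
print('narrow tgt',b+R@[0,.030],'wide',b+R@[0,-.020])
goto([*(b+R@[0,.030]),.12],Rdown(86)); print(obs()['grip_width'])
E
```

```text
narrow tgt [0.48589269 0.03022692] wide [ 0.48240487 -0.01965128]
turn [0.16 0.07 5.15] shift [ 0.1703 -0.2027 -0.0928] rows 5.6
0.06378532525168422
```

```bash
python3 - <<'E'
from h import *
o=obs(); print(o['ee_pos'],o['force'],o['moment'],o['joint_vel'].round(4)); c=snap('wrist','wr2')
o=obs(); print(o['ee_pos'],o['force'])
E
```

```text
[ 0.69220685 -0.13606629  0.02797773] [-3.47402766 -2.3228405   7.89430784] [-0.45686531  0.52090414  0.00647926] [ 0.0012  0.0008  0.     -0.0001  0.0015  0.0005]
[ 0.69223398 -0.13605005  0.02800805] [-2.73147285 -1.01065677  8.31447656]
```

View pics/wr2.png

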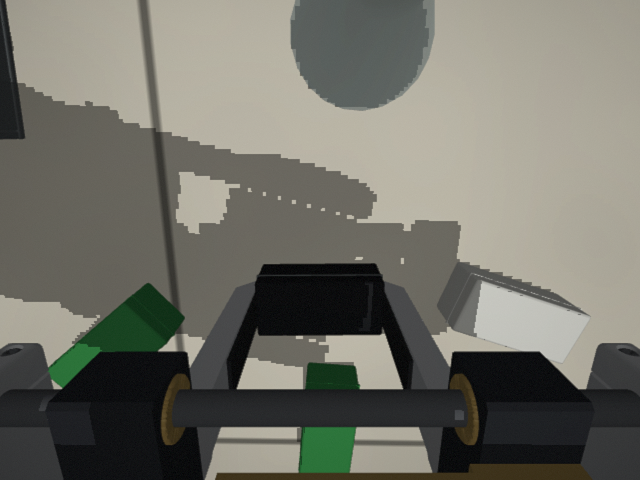

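Emit:
send_rows([
  [0,0,0,0,0,-0.05,0.2],
  [0,0,5.2,0.03,-0.04,-0.092,0.2],
  [0,0,5.2,0.17,-0.203,-0.092,0.2],
  [0,0,5.2,0.17,-0.203,-0.092,0.2],
  [0,0,5.2,0.17,-0.203,-0.092,0.2],
  [0,0,5.2,0.17,-0.203,-0.092,0.2],
  [0,0,5.2,0.17,-0.203,-0.092,0.2],
  [0,0,5.2,0.17,-0.203,-0.092,0.2],
])

```text
time_s: 3.35
ee_pos: [0.4835, 0.0322, 0.1189]
eef_rot: [3.14, -0.0, 1.503]
force: [0.8, 0.2, 0.5]
grip_width: 0.0635
```

```bash
python3 - <<'E'
from h import *
o=obs();print(o['ee_pos'],o['eef_rot'],o['force'],o['grip_width'])
goto([.4859,.0302,.0305],Rdown(86)); c=snap('wrist','wr3')
P=cloud(c).reshape(-1,3); P=P[(c['z_map'].reshape(-1)>.05)]
for n,z0,z1 in (('box',.039,.048),('clips',.06,.075)):
    Q=P[(abs(P[:,0]-.484)<.08)&(abs(P[:,1])<.08)&(P[:,2]>z0)&(P[:,2]<z1)]
    print(n,len(Q),cv2.minAreaRect(Q[:,:2].astype(np.float32)))
E
```

```text
[0.483538   0.03219539 0.11887101] [ 3.13984256e+00 -2.94248979e-04  1.50256241e+00] [0.84339656 0.19392359 0.51758717] 0.06349529358018607
turn [ 0.1  -0.02  0.09] shift [-0.0019  0.0023  0.0884] rows 1.8
box 2713 ((0.48427408933639526, 0.0026254504919052124), (0.12035858631134033, 0.12616364657878876), 86.34965515136719)
clips 1776 ((0.4842820167541504, 0.0032351054251194), (0.11935784667730331, 0.05003013089299202), 86.1487808227539)
```

View pics/wr3.png

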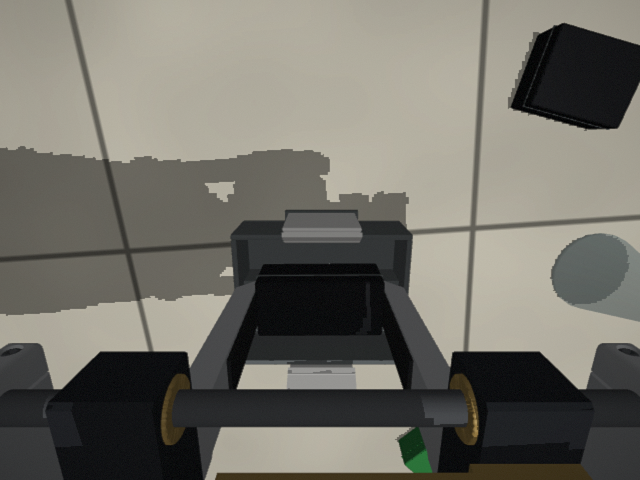

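```bash
python3 - <<'E'
from h import *
c=load('wr3'); P=cloud(c); P[c['z_map']<.05]=np.nan
Q=P[255:350,255:390].reshape(-1,3); Q=Q[(Q[:,2]>.08)&(Q[:,2]<.16)]
print(np.percentile(Q[:,2],[1,5,20,50,80,95,99]))
h=np.percentile(Q[:,2],60)
q=Q[abs(Q[:,2]-h)<.004]; (r)=cv2.minAreaRect(q[:,:2].astype(np.float32)); print(r,len(q))
for v in range(258,345,6): print(v,P[v,320].round(4),P[v,270].round(4))
# box rim profile
for v in range(212,262,4): print('b',v,P[v,250].round(4),P[v,320].round(4))
for v in range(330,400,5): print('b',v,P[v,320].round(4))
E
```

```text
[0.09388536 0.0991536  0.11474714 0.11873785 0.11938121 0.12004056
 0.12918981]
((0.48620355129241943, 0.034230947494506836), (0.030767984688282013, 0.06724214553833008), 86.49032592773438) 7286
258 [0.4847 0.0214 0.0043] [0.4438 0.024  0.0038]
264 [0.4861 0.0487 0.0933] [0.4583 0.0504 0.0925]
270 [0.4861 0.049  0.1033] [0.4597 0.0506 0.1028]
276 [0.4861 0.0492 0.1121] [0.4609 0.0508 0.1119]
282 [0.486  0.0487 0.1187] [0.4614 0.0497 0.1171]
288 [0.4858 0.046  0.1198] [0.4614 0.0474 0.1191]
294 [0.4856 0.0421 0.1183] [0.461  0.0439 0.1185]
300 [0.4854 0.0393 0.1192] [0.4608 0.0412 0.1195]
306 [0.4852 0.0361 0.1193] [0.4605 0.0381 0.1198]
312 [0.4849 0.0317 0.1171] [0.4601 0.0346 0.1193]
318 [0.4847 0.0296 0.1195] [0.4596 0.031  0.119 ]
324 [0.4845 0.0258 0.1187] [0.4595 0.0282 0.1199]
330 [0.4843 0.0224 0.1188] [0.4589 0.0242 0.1189]
336 [ 0.48   -0.0477  0.0094] [ 0.4373 -0.0442  0.0103]
342 [ 0.48   -0.0475  0.0191] [ 0.4384 -0.0447  0.0189]
b 212 [ 4.314e-01  6.250e-02 -2.000e-04] [0.4873 0.0613 0.0127]
b 216 [ 0.4308  0.059  -0.0012] [0.4873 0.0622 0.0306]
b 220 [4.306e-01 5.600e-
[... 292 characters left out ...]
59 ]
b 244 [0.4291 0.0373 0.0045] [0.4855 0.0333 0.0043]
b 248 [0.4287 0.0339 0.0047] [0.4853 0.0299 0.0042]
b 252 [0.428  0.0301 0.0032] [0.485  0.0265 0.0044]
b 256 [0.4278 0.0271 0.0045] [0.4848 0.0231 0.0044]
b 260 [0.4272 0.0233 0.0034] [0.4846 0.0195 0.004 ]
b 330 [0.4843 0.0224 0.1188]
b 335 [0.484  0.0193 0.1184]
b 340 [ 0.48   -0.048   0.0152]
b 345 [ 0.48   -0.0475  0.0235]
b 350 [ 0.4799 -0.0479  0.0301]
b 355 [ 0.4799 -0.0481  0.0366]
b 360 [ 0.4799 -0.0476  0.0438]
b 365 [ 0.4792 -0.0582  0.0353]
b 370 [ 0.4797 -0.0495  0.0534]
b 375 [ 0.4796 -0.0509  0.0573]
b 380 [ 0.4795 -0.0522  0.0613]
b 385 [ 0.4794 -0.0539  0.0645]
b 390 [0.4864 0.0605 0.2102]
b 395 [0.4864 0.0601 0.2113]
```

```bash
python3 - <<'E'
from h import *
goto([.4835,.0282,.07],Rdown(86));goto([.4835,.0282,.033],Rdown(86))
E
```

```text
turn [ 0.15 -0.01  0.05] shift [-0.0031 -0.0014  0.0489] rows 1.0
turn [ 0.15 -0.01  0.05] shift [-0.0031 -0.0015  0.0859] rows 1.7
```

```bash
python3 - <<'E'
from h import *
o=obs();print(o['time_s'],o['ee_pos'],o['qpos'],o['joint_vel'].round(4))
E
```

```text
3.4 [0.48501739 0.03120946 0.11886669] [-1.11168383e-02  2.78189594e-01  1.81462635e+00 -3.30637858e-06
  1.04621947e+00  5.77415696e-02] [-0.0314  0.0418 -0.0461 -0.0038 -0.001  -0.0133]
```

Emit:
send_rows([
  [0,0,0,-0.002,-0.002,0.0,0.2],
  [0,0,0,-0.002,-0.002,0.03,0.2],
  [0,0,0,-0.002,-0.002,0.03,0.2],
  [0,0,0,-0.002,-0.002,0.03,0.2],
])

```text
time_s: 3.8
ee_pos: [0.4833, 0.0281, 0.0875]
eef_rot: [-3.141, 0.0, 1.499]
force: [0.1, -0.8, 0.4]
grip_width: 0.0639
```

```bash
python3 - <<'E'
from h import *
o=obs();print(o['ee_pos'],o['force'])
c=snap('wrist','wr4'); P=cloud(c); P[c['z_map']<.05]=np.nan
for v in range(195,290,5): print(v,P[v,320].round(4),P[v,248].round(4))
for v in range(320,400,6): print('b',v,P[v,320].round(4))
o=obs();print(o['ee_pos'],o['force'])
E
```

```text
[0.48325638 0.02808336 0.08751876] [ 0.07830334 -0.8492059   0.38612485]
195 [4.88e-01 7.32e-02 4.00e-04] [4.378e-01 7.680e-02 4.000e-04]
200 [4.877e-01 6.960e-02 1.000e-04] [ 4.372e-01  7.320e-02 -1.000e-04]
205 [ 0.4874  0.066  -0.0007] [0.4369 0.0698 0.0007]
210 [ 4.872e-01  6.250e-02 -1.000e-04] [ 0.4362  0.066  -0.0005]
215 [0.4871 0.0617 0.013 ] [4.359e-01 6.260e-02 3.000e-04]
220 [0.4871 0.0623 0.0305] [0.4355 0.059  0.0006]
225 [0.4871 0.0622 0.0431] [0.4357 0.056  0.0034]
230 [0.4871 0.0624 0.0556] [0.4382 0.0557 0.0169]
235 [0.4871 0.062  0.0646] [0.4407 0.0556 0.0296]
240 [0.4869 0.0597 0.0662] [0.4428 0.0554 0.0407]
245 [0.4867 0.0576 0.0685] [0.4434 0.0534 0.0448]
250 [0.4863 0.0512 0.0572] [0.4336 0.038  0.0049]
255 [0.4849 0.03   0.0032] [0.4328 0.0338 0.0033]
260 [0.4847 0.0263 0.0036] [0.4323 0.03   0.0035]
265 [0.4859 0.0448 0.0642] [0.4321 0.0266 0.0046]
270 [0.4858 0.0448 0.0716] [0.4316 0.0227 0.0046]
275 [0.4859 0.0452 0.0798] [0.4311 0.0187 0.0045]
280 [0.4858 0.0449 0.0857] [0.4314 0.0162 0.008 ]
285 [0.4857 0.0433 0.088 ] [0.4476 0.0406 0.0756]
b 320 [0.4843 0.0236 0.0868]
b 326 [0.4841 0.0205 0.0874]
b 332 [0.4839 0.0179 0.0887]
b 338 [ 0.4802 -0.0376  0.0044]
b 344 [ 0.4798 -0.0429  0.0043]
b 350 [ 0.4795 -0.0473  0.0058]
b 356 [ 0.4794 -0.048   0.0128]
b 362 [ 0.4794 -0.0478  0.0206]
b 368 [ 0.4794 -0.048   0.0275]
b 374 [ 0.4794 -0.0475  0.0349]
b 380 [ 0.4793 -0.0483  0.0403]
b 386 [ 0.4792 -0.0499  0.0444]
b 392 [0.4865 0.0562 0.1793]
b 398 [0.4864 0.0557 0.1806]
[0.4835579  0.02820614 0.08808384] [-0.09991351 -0.27681447 -0.88751268]
```

View pics/wr4.png

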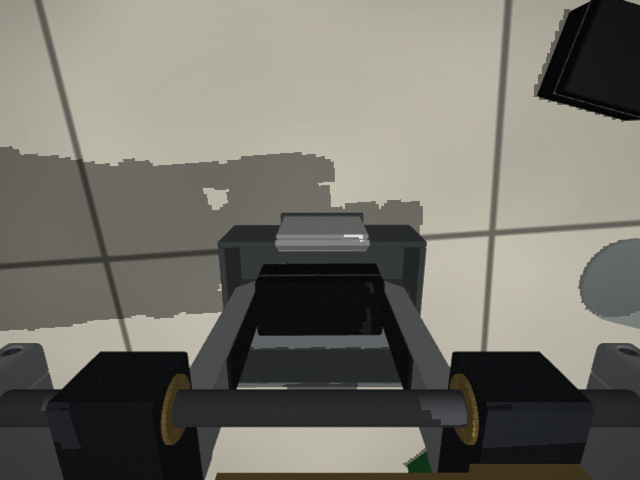

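Emit:
send_rows([
  [0,0,0,0,0,0.03,0.2],
  [0,0,0,0,0,0.053,0.2],
  [0,0,0,0,0,0.054,0.2],
  [0,0,0,0,0,0.054,0.2],
])

```text
time_s: 4.25
ee_pos: [0.4834, 0.0285, 0.0343]
eef_rot: [3.141, -0.0, 1.5]
force: [1.0, -0.4, -0.1]
grip_width: 0.0638
```

Emit:
send_rows([
  [0,0,0,0,0,0.002,0.2],
  [0,0,0,0,0,0.002,0.5],
  [0,0,0,0,0,0.002,0.5],
  [0,0,0,0,0,0.002,0.5],
  [0,0,0,0,0,-0.04,0.5],
  [0,0,0,0,0,-0.09,0.5],
  [0,0,0,0,0,-0.12,0.5],
  [0,0,0,0,0,-0.12,0.5],
])

```text
time_s: 5.05
ee_pos: [0.4846, 0.0287, 0.1576]
eef_rot: [3.134, -0.0, 1.5]
force: [-0.2, -0.1, -1.2]
grip_width: 0.0701
```

```bash
python3 - <<'E'
from h import *
o=obs();print(o['ee_pos'],o['force'],o['grip_width'],o['qpos'])
c=snap('wrist','wr5')
P=cloud(c).reshape(-1,3); P=P[(c['z_map'].reshape(-1)>.05)]
Q=P[(abs(P[:,0]-.486)<.05)&(P[:,1]>.012)&(P[:,1]<.047)&(P[:,2]>.026)&(P[:,2]<.038)]
print(len(Q),cv2.minAreaRect(Q[:,:2].astype(np.float32)),np.median(Q[:,2]))
goto([.669,.1405,.14],Rdown(72.5)); 
E
```

```text
[0.48464504 0.02870866 0.15762748] [-0.16004419 -0.10178566 -1.20158345] 0.07013571454455791 [-1.63034775e-02  2.22738568e-01  1.78303857e+00  2.59289549e-05
  1.12860956e+00  5.40684827e-02]
2742 ((0.47675496339797974, 0.0294563639909029), (0.034938301891088486, 0.08130790293216705), 89.87631225585938) 0.031910502646165476
turn [ 0.22 -0.04 13.46] shift [0.1246 0.1769 0.0158] rows 4.3
```

View pics/wr5.png

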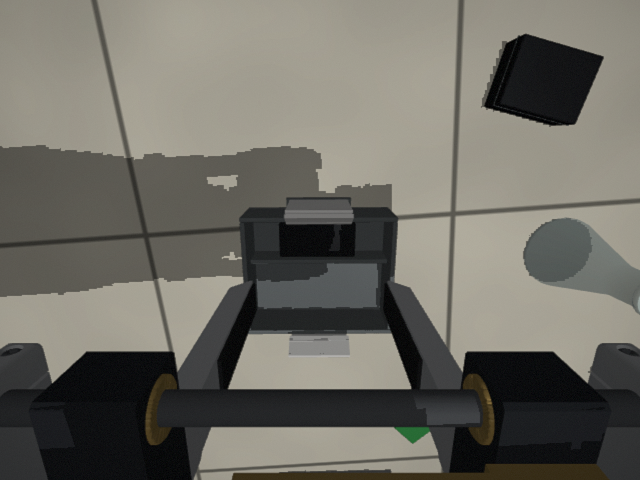

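Emit:
send_rows([
  [0,0,13.5,0.124,0.177,0.016,0.66],
  [0,0,13.5,0.124,0.177,0.016,0.66],
  [0,0,13.5,0.124,0.177,0.016,0.66],
  [0,0,13.5,0.124,0.177,0.016,0.66],
  [0,0,13.5,0.124,0.177,0.016,0.66],
  [0,0,13.5,0.124,0.177,0.016,0.66],
  [0,0,13.5,0.124,0.177,0.016,0.66],
])

```text
time_s: 5.8
ee_pos: [0.6674, 0.1396, 0.1356]
eef_rot: [-3.139, 0.001, 1.265]
force: [-0.2, -0.2, 0.9]
grip_width: 0.0783
```

```bash
python3 - <<'E'
from h import *
o=obs();print(o['ee_pos'],o['eef_rot'],o['grip_width'],o['joint_vel'].round(3))
c=snap('wrist','wr6')
P=cloud(c).reshape(-1,3); P=P[(c['z_map'].reshape(-1)>.05)]
Q=P[(abs(P[:,0]-.669)<.06)&(abs(P[:,1]-.14)<.06)&(P[:,2]>.022)&(P[:,2]<.034)]
r=cv2.minAreaRect(Q[:,:2].astype(np.float32));print(len(Q),r,np.median(Q[:,2]))
goto([r[0][0],r[0][1],.024],Rdown(90-(90-r[2]) if r[1][0]<r[1][1] else 90+r[2]))
E
```

```text
[0.66739199 0.13959986 0.13562411] [-3.13926741e+00  1.20203564e-03  1.26478081e+00] 0.07826879416380544 [-0.011 -0.035  0.014  0.     0.002 -0.001]
4926 ((0.6695514917373657, 0.14149081707000732), (0.04995562881231308, 0.0641016736626625), 72.26807403564453) 0.027980800279950445
turn [-0.09  0.05  0.18] shift [0.0028 0.0016 0.1124] rows 2.2
```

View pics/wr6.png

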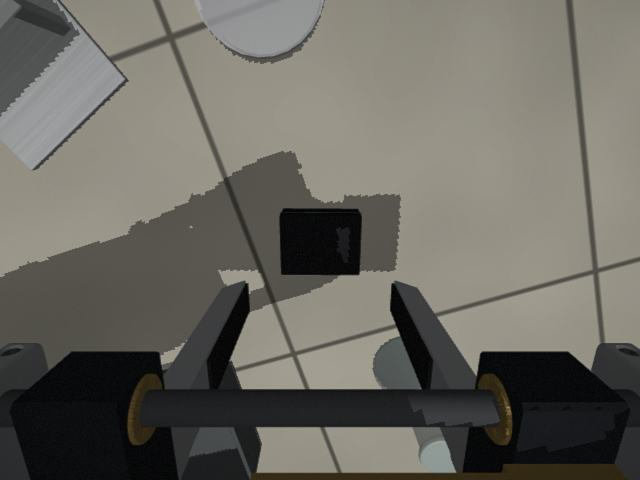

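Emit:
send_rows([
  [0,0,0.1,0.002,0.001,0.05,0.66],
  [0,0,0.1,0.002,0.001,0.09,0.66],
  [0,0,0.1,0.002,0.001,0.105,0.66],
  [0,0,0.1,0.002,0.001,0.105,0.66],
  [0,0,0.1,0.002,0.001,0.105,0.66],
])

```text
time_s: 6.35
ee_pos: [0.6706, 0.1414, 0.0347]
eef_rot: [3.139, -0.001, 1.263]
force: [0.4, -0.3, 0.5]
grip_width: 0.0778
```

```bash
python3 - <<'E'
from h import *
o=obs();print(o['ee_pos'],o['eef_rot'],o['force'],o['joint_vel'].round(3))
goto([.6695,.1415,.026],Rdown(72.3))
E
```

```text
[0.67061161 0.14136622 0.03465938] [ 3.13927112e+00 -1.15991104e-03  1.26259065e+00] [ 0.38315033 -0.30208488  0.52545092] [ 0.003 -0.016 -0.015 -0.    -0.001 -0.   ]
turn [ 0.13 -0.07  0.04] shift [-0.0002 -0.0011  0.0087] rows 0.2
```

Emit:
send_rows([
  [0,0,0,0,-0.001,0.01,0.66],
  [0,0,0,0,-0.001,0.01,0.66],
  [0,0,0,0,-0.001,0.01,0.2],
  [0,0,0,0,-0.001,0.01,0.2],
  [0,0,0,0,-0.001,0.01,0.2],
  [0,0,0,0,-0.001,0.01,0.2],
])

```text
time_s: 6.95
ee_pos: [0.6691, 0.1419, 0.0229]
eef_rot: [3.141, -0.0, 1.263]
force: [-1.0, 0.3, 3.8]
grip_width: 0.0638
```

```bash
python3 - <<'E'
from h import *
o=obs();print(o['ee_pos'],o['force'],o['grip_width'])
goto([.4826,-.0197,.10],Rdown(86.2))
E
```

```text
[0.66907047 0.14188997 0.02291364] [-0.96541481  0.32591382  3.793244  ] 0.0637997064567396
turn [ 3.000e-02 -1.000e-02 -1.383e+01] shift [-0.2105 -0.1287 -0.0772] rows 5.2
```

Emit:
send_rows([
  [0,0,0,0,0,-0.05,0.2],
  [0,0,-5,-0.03,-0.02,-0.09,0.2],
  [0,0,-13.8,-0.2105,-0.1287,-0.09,0.2],
  [0,0,-13.8,-0.2105,-0.1287,-0.09,0.2],
  [0,0,-13.8,-0.2105,-0.1287,-0.09,0.2],
  [0,0,-13.8,-0.2105,-0.1287,-0.09,0.2],
  [0,0,-13.8,-0.2105,-0.1287,-0.09,0.2],
  [0,0,-13.8,-0.2105,-0.1287,-0.09,0.2],
])

```text
time_s: 7.75
ee_pos: [0.4819, -0.0207, 0.1129]
eef_rot: [3.141, 0.0, 1.502]
force: [0.5, 0.1, -0.6]
grip_width: 0.0637
```

Emit:
send_rows([
  [0,0,0,0,0,0.01,0.2],
  [0,0,0,0,0,0.01,0.2],
  [0,0,0,0,0,0.01,0.2],
])

```text
time_s: 8.05
ee_pos: [0.4828, -0.0191, 0.1017]
eef_rot: [-3.14, -0.0, 1.505]
force: [-0.8, -0.1, -0.5]
grip_width: 0.064
```

```bash
python3 - <<'E'
from h import *
o=obs();print(o['ee_pos'],o['eef_rot'],o['force'],o['joint_vel'].round(3))
goto([.4826,-.0197,.028],Rdown(86.2))
c=snap('wrist','wr7'); P=cloud(c); P[c['z_map']<.05]=np.nan
for v in range(200,360,6): print(v,P[v,320].round(4),P[v,280].round(4),P[v,360].round(4))
E
```

```text
[ 0.48279275 -0.01909079  0.10167283] [-3.14043468e+00 -1.07476378e-04  1.50489068e+00] [-0.84029331 -0.05833715 -0.49379316] [-0.005 -0.012 -0.001  0.002  0.003 -0.003]
turn [-0.07 -0.01  0.02] shift [-0.0006 -0.0001  0.0737] rows 1.5
200 [0.4872 0.0257 0.0327] [0.4611 0.0272 0.0314] [0.5132 0.0239 0.0323]
206 [0.4869 0.0217 0.0321] [0.4607 0.0233 0.0316] [0.5129 0.0202 0.0332]
212 [0.4866 0.0176 0.0317] [0.4604 0.0195 0.0325] [0.5129 0.0161 0.0326]
218 [0.4863 0.0123 0.0262] [0.4593 0.0142 0.0269] [0.5134 0.0106 0.0262]
224 [0.4861 0.0093 0.0308] [0.4594 0.0109 0.0303] [0.5128 0.0075 0.0308]
230 [ 0.4854 -0.002   0.0033] [4.555e-01 1.000e-04 4.200e-03] [ 0.5155 -0.0043  0.0023]
236 [ 0.4851 -0.0066  0.0038] [ 0.4552 -0.0043  0.0049] [ 0.5152 -0.0085  0.004 ]
242 [ 0.4848 -0.0112  0.0042] [ 0.4545 -0.0094  0.0035] [ 0.5149 -0.0129  0.0052]
248 [ 0.4845 -0.016   0.0039] [ 0.4542 -0.0139  0.0043] [ 0.5148 -0.0178  0.0046]
254 [0.4858 0.0051 0.0815] [0.4643 0.0063 0.0809] [0.5071 0.0037 0.0814]
260 [0.4857 0.005  0.0907] [0.4654 0.0064 0.0909] [0.5061 0.0037 0.091 ]
266 [0.4857 0.0048 
[... 565 characters left out ...]
4 -0.0121  0.1077] [ 0.5038 -0.0151  0.1069]
314 [ 0.4843 -0.017   0.1069] [ 0.465  -0.0156  0.1071] [ 0.5036 -0.0183  0.1069]
320 [ 0.4841 -0.0202  0.1069] [ 0.4645 -0.0192  0.1065] [ 0.5035 -0.0214  0.1071]
326 [ 0.4839 -0.023   0.1078] [ 0.4643 -0.0223  0.1069] [ 0.5034 -0.0245  0.1074]
332 [ 0.4837 -0.0268  0.1069] [ 0.464  -0.0254  0.1072] [ 0.5032 -0.0276  0.1079]
338 [ 0.4834 -0.0301  0.1071] [ 0.4636 -0.0292  0.1065] [ 0.5032 -0.0316  0.1068]
344 [ 0.4832 -0.0334  0.1072] [ 0.4634 -0.032   0.1074] [ 0.5032 -0.0353  0.1063]
350 [ 0.483  -0.037   0.1069] [ 0.4629 -0.0359  0.1066] [ 0.503  -0.038   0.1074]
356 [ 0.4828 -0.0404  0.107 ] [ 0.4626 -0.0394  0.1065] [ 0.5029 -0.0417  0.107 ]
```

View pics/wr7.png

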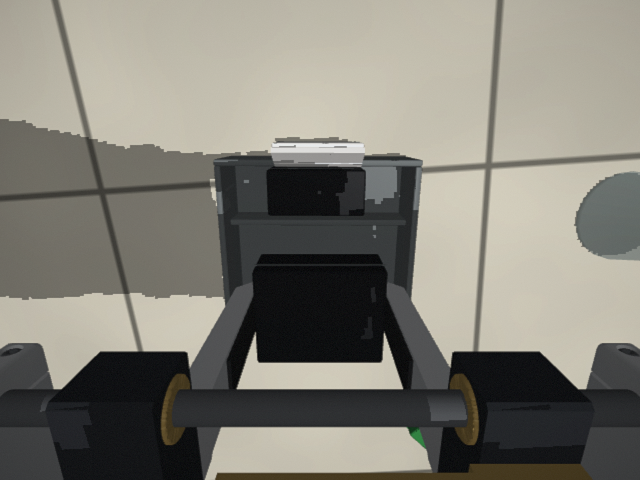

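Emit:
send_rows([
  [0,0,0,0,0,0.03,0.2],
  [0,0,0,0,0,0.055,0.2],
  [0,0,0,0,0,0.07,0.2],
  [0,0,0,0,0,0.074,0.2],
  [0,0,0,0,0,0.074,0.2],
  [0,0,0,0,0,0.074,0.2],
])

```text
time_s: 8.7
ee_pos: [0.483, -0.0197, 0.0291]
eef_rot: [3.14, 0.0, 1.504]
force: [0.2, -0.1, -0.0]
grip_width: 0.0637
```

Emit:
send_rows([
  [0,0,0,0,0,0.002,0.2],
  [0,0,0,0,0,0.002,0.5],
  [0,0,0,0,0,0.002,0.5],
  [0,0,0,0,0,0.002,0.5],
  [0,0,0,0,0,-0.04,0.5],
  [0,0,0,0,0,-0.09,0.5],
  [0,0,0,0,0,-0.14,0.5],
  [0,0,0,0,0,-0.16,0.5],
])

```text
time_s: 9.5
ee_pos: [0.4835, -0.0199, 0.1931]
eef_rot: [3.135, 0.0, 1.504]
force: [0.5, -0.9, -1.3]
grip_width: 0.0708
```

```bash
python3 - <<'E'
from h import *
o=obs();print(o['ee_pos'],o['eef_rot'],o['force'],o['joint_vel'].round(3))
c=snap('wrist','wr8'); snap('top','top1')
E
```

```text
[ 0.48353818 -0.01991119  0.19313514] [3.13540832e+00 2.98472881e-04 1.50383476e+00] [ 0.45480573 -0.88501631 -1.26536042] [-0.    -0.175 -0.178  0.001  0.39   0.001]
```

View pics/wr8.png

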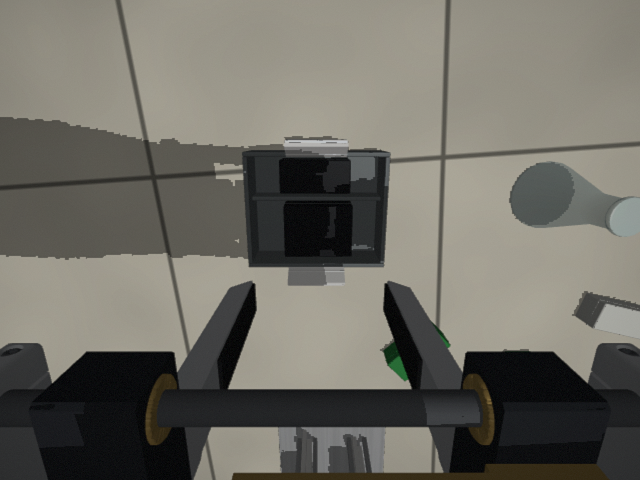

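```bash
python3 - <<'E'
from h import *
from scipy.optimize import least_squares
o=obs()
D=[json.loads(l) for l in open('kin.jsonl')]
q=np.array([d[0] for d in D]);p=np.array([d[1] for d in D])
def res(x):
    a1,L2,L3,a3,h=x
    b=q[:,1]+q[:,2]; r=a1+L2*np.sin(q[:,1])+L3*np.sin(b)+a3*np.cos(b); z=h+L2*np.cos(q[:,1])+L3*np.cos(b)-a3*np.sin(b)
    return np.r_[r-np.hypot(p[:,0],p[:,1]),z-p[:,2]]
s=least_squares(res,[0.05,.45,.45,0,.1]);print(len(q),s.x.round(4),abs(s.fun).max())
s=least_squares(lambda x:res(np.r_[x[:3],0,x[3]]),[0.05,.45,.45,.1]);print(s.x.round(4),abs(s.fun).max())
print((np.arctan2(p[:,1],p[:,0])-q[:,0]).round(4))
E
```

```text
28 [ 0.0019  0.4233  0.447   0.0395 -0.0311] 0.0014128058338121474
[-0.0156  0.4258  0.4469 -0.069 ] 0.00657017349217881
[0.0666 0.0666 0.0648 0.0648 0.052  0.0517 0.0517 0.0517 0.0517 0.0757
 0.0757 0.0754 0.0754 0.0754 0.0757 0.0756 0.0755 0.0756 0.0537 0.0537
 0.0534 0.0534 0.0536 0.0536 0.0758 0.0758 0.0757 0.0757]
```

```bash
cat > ik.py <<'E'
from h import *
from scipy.optimize import least_squares
D=[json.loads(l) for l in open('kin.jsonl')]
q=np.array([d[0] for d in D]);p=np.array([d[1] for d in D]);rot=Ro.from_euler('xyz',np.array([d[2] for d in D]))
def fkR(q,s): 
    q=np.atleast_2d(q)
    return Ro.from_euler('z',q[:,0])*Ro.from_euler('y',q[:,1]+q[:,2])*Ro.from_euler('z',s*q[:,3])*Ro.from_euler('y',q[:,4])*Ro.from_euler('z',q[:,5]+np.pi/2)
def fkp(q,x,s,mode=0):
    a1,L2,L3,a3,h,d,L6=x; q=np.atleast_2d(q); b=q[:,1]+q[:,2]
    r=a1+L2*np.sin(q[:,1])+L3*np.sin(b)+a3*np.cos(b); z=h+L2*np.cos(q[:,1])+L3*np.cos(b)-a3*np.sin(b)
    w=Ro.from_euler('z',q[:,0]).apply(np.stack([r,d+0*r,z],1))
    return w+fkR(q,s).apply([0,0,L6])
lo=np.array([-3.03,-.79,.23,-1.04,0,-2.55]);hi=np.array([3.03,2.21,2.52,4.18,3.07,2.55])
def fit(s,L6=None):
    f=(lambda x:(fkp(q,x,s)-p).ravel()) if L6 is None else (lambda x:(fkp(q,np.r_[x,L6],s)-p).ravel())
    x0=[0,.425,.447,.04,.33,.037]+([.36] if L6 is None else [])
    r=least_squares(f,x0); return (r.x if L6 is None else np.r_[r.x,L6]),abs(r.fun).max()
def ik(pos,R,x,s,q0):
    def f(qq): return np.r_[(fkp(qq,x,s)[0]-pos)*5,(fkR(qq,s)[0].inv()*R).as_rotvec()]
    best=None
    for t in [np.array(q0)]+[np.clip(np.array(q0)+np.random.default_rng(k).normal(0,.5,6),lo+.01,hi-.01) for k in range(8)]:
        r=least_squares(f,np.clip(t,lo+1e-3,hi-1e-3),bounds=(lo,hi))
        if best is None or r.cost<best.cost-1e-9: best=r
        if best.cost<1e-8: break
    return best.x,best.cost
E
python3 - <<'E'
from ik import *
for s in (1,-1): print(s, np.degrees((fkR(q,s).inv()*rot).magnitude()).max())
a=np.radians(-69.5); rx=np.array([np.cos(a),np.sin(a),0]); ez=np.array([0,0,1.])
u=(rx+ez)/2**.5; n=(-rx+ez)/2**.5; C=np.array([.4856,.3644,.025])
bx=np.radians(-4)
q0=ctrl.get_obs()['qpos']
for L6 in (.25,.36):
  x,e=fit(1,L6); print('L6',L6,x.round(4),e)
  for s in (1,-1):
    for nm,pos,R in [('edge+',C+85*.001*u+.006*n,Rzy(-u,n)),('edge-',C+85*.001*u+.006*n,Rzy(-u,-n)),('rib+',C+.052*u+.032*n,Rzy(-n,u)),('rib-',C+.052*u+.032*n,Rzy(-n,-u)),('rib+far',C+.052*u+.092*n,Rzy(-n,u)),('rib-far',C+.052*u+.092*n,Rzy(-n,-u))]:
      qq,c=ik(pos,R,x,s,q0); print(s,nm,qq.round(2),'%.1e'%c)
E
```

```text
1 4.8125684162699337e-14
-1 0.07634033807552189
L6 0.25 [0.     0.4242 0.4475 0.0409 0.2196 0.0366 0.25  ] 8.863865602448673e-06
1 edge+ [ 0.19  0.62  1.58  0.83  1.24 -2.14] 1.6e-18
1 edge- [0.19 0.62 1.58 0.83 1.24 1.  ] 1.6e-20
1 rib+ [ 0.82  0.79  1.3  -0.69  1.5   2.25] 8.2e-27
1 rib- [ 0.82  0.79  1.3  -0.69  1.5  -0.89] 2.3e-18
1 rib+far [ 0.88  0.78  1.2  -0.66  1.61  2.22] 7.7e-27
1 rib-far [ 0.88  0.78  1.2  -0.66  1.61 -0.92] 7.1e-31
-1 edge+ [ 0.19  0.62  1.58 -0.83  1.24 -2.14] 4.8e-21
-1 edge- [ 0.19  0.62  1.58 -0.83  1.24  1.  ] 1.3e-29
-1 rib+ [0.82 0.79 1.3  0.69 1.5  2.25] 1.7e-30
-1 rib- [ 0.82  0.79  1.3   0.69  1.5  -0.89] 2.4e-20
-1 rib+far [0.88 0.78 1.2  0.66 1.61 2.22] 4.8e-28
-1 rib-far [ 0.88  0.78  1.2   0.66  1.61 -0.92] 6.5e-31
L6 0.36 [-1.000e-04  4.243e-01  4.476e-01  4.130e-02  3.298e-01  3.660e-02
  3.600e-01] 0.0005874819247747576
1 edge+ [ 0.06  0.7   1.54  0.78  1.29 -2.25] 1.6e-27
1 edge- [0.06 0.7  1.54 0.78 1.29 0.89] 4.7e-20
1 rib+ [ 0.92  0.92  1.14 -0.64  1.57  2.3 ] 1.8e-24
1 rib- [ 0.92  0.92  1.14 -0.64  1.57 -0.84] 8.6e-26
1 rib+far [ 0.97  0.92  1.03 -0.62  1.68  2.27] 9.4e-22
1 rib-far [ 0.97  0.92  1.03 -0.62  1.68 -0.87] 4.3e-22
-1 edge+ [ 0.06  0.7   1.54 -0.78  1.29 -2.25] 1.5e-26
-1 edge- [ 0.06  0.7   1.54 -0.78  1.29  0.89] 1.1e-19
-1 rib+ [0.92 0.92 1.14 0.64 1.57 2.3 ] 4.7e-25
-1 rib- [ 0.92  0.92  1.14  0.64  1.57 -0.84] 1.7e-17
-1 rib+far [0.97 0.92 1.03 0.62 1.68 2.27] 1.0e-21
-1 rib-far [ 0.97  0.92  1.03  0.62  1.68 -0.87] 6.1e-27
```

```bash
python3 - <<'E'
from h import *
o=obs();print(o['ee_pos']); goto([.449,-.337,.215],Rdown(86.8))
E
```

```text
[ 0.48355527 -0.01990201  0.19155015]
turn [ 0.33  0.02 -0.64] shift [-0.3187 -0.0131 -0.0234] rows 6.4
```

Emit:
send_rows([
  [0.3,0,-0.6,-0.319,-0.013,-0.023,0.0],
  [0.3,0,-0.6,-0.319,-0.013,-0.023,0.0],
  [0.3,0,-0.6,-0.319,-0.013,-0.023,0.0],
  [0.3,0,-0.6,-0.319,-0.013,-0.023,0.0],
  [0.3,0,-0.6,-0.319,-0.013,-0.023,0.0],
  [0.3,0,-0.6,-0.319,-0.013,-0.023,0.0],
  [0.3,0,-0.6,-0.319,-0.013,-0.023,0.0],
  [0.3,0,-0.6,-0.319,-0.013,-0.023,0.0],
])

```text
time_s: 10.4
ee_pos: [0.4471, -0.3393, 0.2096]
eef_rot: [-3.135, -0.001, 1.511]
force: [-0.2, 0.2, -0.7]
grip_width: 0.0472
```

Emit:
send_rows([
  [0,0,0,0,0,0,0.0],
  [0,0,0,0,0,0,0.0],
])

```text
time_s: 10.6
ee_pos: [0.4482, -0.3361, 0.2107]
eef_rot: [-3.136, -0.001, 1.515]
force: [0.3, 0.4, -0.6]
grip_width: 0.047
```

```bash
python3 - <<'E'
from h import *
o=obs();print(o['ee_pos'],o['eef_rot'],o['joint_vel'].round(3),o['grip_width'])
c=snap('wrist','wr9'); P=cloud(c).reshape(-1,3); P=P[(c['z_map'].reshape(-1)>.05)]
for nm,x0,x1 in (('near',.42,.475),('far',.485,.54)):
    for z0 in (.1075,.100):
        q=P[(P[:,2]>z0)&(P[:,2]<z0+.006+(z0>.105)*.004)&(P[:,0]>x0)&(P[:,0]<x1)&(P[:,1]>-.45)&(P[:,1]<-.25)]
        print(nm,z0,len(q),cv2.minAreaRect(q[:,:2].astype(np.float32)),q[:,2].max(),'fit',np.polyfit(q[:,1]+.336,q[:,0],1))
E
```

```text
[ 0.44823564 -0.33605955  0.21072602] [-3.13554828e+00 -8.00769580e-04  1.51533624e+00] [ 0.007 -0.009 -0.004 -0.001  0.002 -0.001] 0.04703748169847436
near 0.1075 1015 ((0.44694629311561584, -0.3362741768360138), (0.12601415812969208, 0.004668915644288063), 86.88444519042969) 0.11211043341995755 fit [0.05203074 0.44716456]
near 0.1 1022 ((0.4527263045310974, -0.3325669765472412), (0.1186370700597763, 0.009397119283676147), 89.09857940673828) 0.10564345064946594 fit [0.05426322 0.45262265]
far 0.1075 776 ((0.5071814656257629, -0.33331298828125), (0.09174595773220062, 0.005556934513151646), 86.91527557373047) 0.11204369366267419 fit [0.05148808 0.50686159]
far 0.1 705 ((0.5104820728302002, -0.33067214488983154), (0.08617296069860458, 0.01181514747440815), 86.91032409667969) 0.10598060529436318 fit [0.03962486 0.5112649 ]
```

View pics/wr9.png

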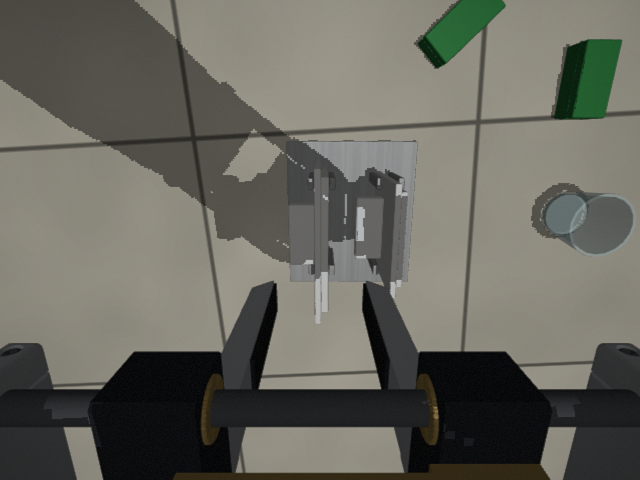

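```bash
python3 - <<'E'
from h import *
goto([.4500,-.3365,.14],Rdown(86.9)); goto([.4500,-.3365,.094],Rdown(86.9));print(g(.03))
E
```

```text
turn [-0.33 -0.03 -0.06] shift [-0.0004  0.0021  0.071 ] rows 1.4
turn [-0.33 -0.03 -0.06] shift [-0.0004  0.0023  0.117 ] rows 2.3
-0.36
```

Emit:
send_rows([
  [-0.3,0,0,-0.0004,0.0022,0.03,-0.36],
  [-0.3,0,0,-0.0004,0.0022,0.06,-0.36],
  [-0.3,0,0,-0.0004,0.0022,0.07,-0.36],
  [-0.3,0,0,-0.0004,0.0022,0.07,-0.36],
  [-0.3,0,0,-0.0004,0.0022,0.07,-0.36],
])

```text
time_s: 11.15
ee_pos: [0.4505, -0.3377, 0.1427]
eef_rot: [3.14, 0.001, 1.515]
force: [-0.1, -0.2, 0.0]
grip_width: 0.0298
```

```bash
python3 - <<'E'
from h import *
o=obs();print(o['ee_pos'],o['eef_rot'],o['joint_vel'].round(3),o['grip_width'])
goto([.4500,-.3365,.094],Rdown(86.9))
c=snap('wrist','wr10'); P=cloud(c).reshape(-1,3); P=P[(c['z_map'].reshape(-1)>.05)]
q=P[(P[:,2]>.1075)&(P[:,2]<.1135)&(P[:,0]>.435)&(P[:,0]<.46)&(P[:,1]>-.45)&(P[:,1]<-.25)]
print(len(q),cv2.minAreaRect(q[:,:2].astype(np.float32)),q[:,2].max(),'fit',np.polyfit(q[:,1]+.336,q[:,0],1))
E
```

```text
[ 0.45049231 -0.33773992  0.14269429] [3.14035492e+00 9.18474787e-04 1.51481754e+00] [-0.003 -0.011 -0.007  0.001 -0.001  0.001] 0.029824905013921484
turn [ 0.07  0.05 -0.11] shift [ 0.0013 -0.0006  0.0487] rows 1.0
1687 ((0.4470401704311371, -0.3359462022781372), (0.12544865906238556, 0.00502048758789897), 86.930908203125) 0.11218845051857176 fit [0.05344249 0.44707244]
```

View pics/wr10.png

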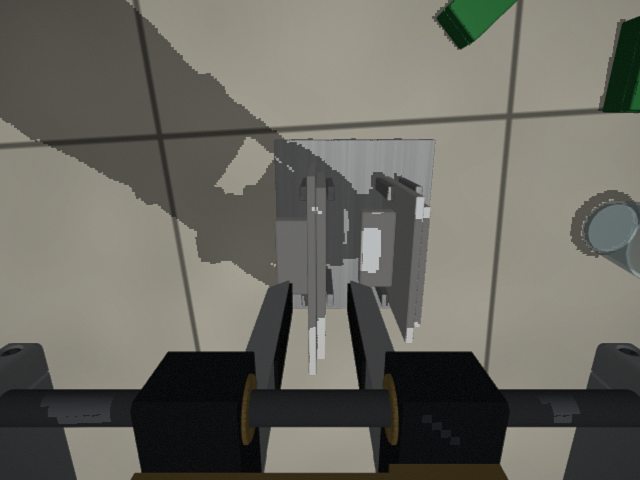

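Emit:
send_rows([
  [0,0,-0.1,0.0013,-0.0005,0.03,-0.36],
  [0,0,-0.1,0.0013,-0.0005,0.0485,-0.36],
  [0,0,-0.1,0.0013,-0.0005,0.0485,-0.36],
  [0,0,-0.1,0.0013,-0.0005,0.0485,-0.36],
  [0,0,-0.1,0.0013,-0.0005,0.0485,-1],
  [0,0,-0.1,0.0013,-0.0005,0.0485,-1],
  [0,0,-0.1,0.0013,-0.0005,0.0485,-1],
  [0,0,-0.1,0.0013,-0.0005,0.0485,-1],
], force=40)

```text
time_s: 12.0
ee_pos: [0.4494, -0.3366, 0.0938]
eef_rot: [3.142, 0.001, 1.516]
force: [-3.1, 0.6, 6.5]
grip_width: 0.0106
```

Emit:
send_rows([
  [0,0,0,0,0,-0.02,-1],
  [0,0,0,0,0,-0.05,-1],
  [0,0,0,0,0,-0.08,-1],
  [0,0,0,0,0,-0.11,-1],
  [0,0,0,0,0,-0.13,-1],
  [0,0,0,0,0,-0.13,-1],
])

```text
time_s: 12.6
ee_pos: [0.4502, -0.3369, 0.2257]
eef_rot: [3.138, 0.003, 1.516]
force: [0.7, -0.4, -0.6]
grip_width: 0.0108
```

```bash
cat > rest.py <<'E'
from ik import *
a=np.radians(-69.5); rx=np.array([np.cos(a),np.sin(a),0]); ez=np.array([0,0,1.]); ry=np.cross(ez,rx)
u=(rx+ez)/2**.5; n=(-rx+ez)/2**.5; C=np.array([.4856,.3644,.025])
Redge=Rzy(-u,-n); Rrib=Rzy(-n,u)
E
python3 - <<'E'
from rest import *
o=obs();print(o['ee_pos'],o['eef_rot'],o['force'],o['grip_width'])
snap('wrist','wr11'); snap('scene','sc2')
x,e=fit(1);print(x.round(4),e)
place=C+.0878*u+.0055*n; pre=place+.05*n+.02*u
print('place',place,'pre',pre)
goto(pre,Redge)
R0=Ro.from_euler('xyz',o['eef_rot']); rv=(R0.inv()*Redge).as_rotvec()
qq=o['qpos']
for t in np.linspace(0,1,9):
    pos=o['ee_pos']*(1-t)+pre*t; Rr=R0*Ro.from_rotvec(rv*t); qq,cst=ik(pos,Rr,x,1,qq)
    # lid lowest corner
    c=[pos[2]+Rr.apply([sx*.063,-.0,sz])[2] for sx in(-1,1) for sz in (.088,)]
    print(t,pos.round(3),qq.round(2),'%.0e'%cst,'lidlow %.3f'%min(c))
E
```

```text
[ 0.45015159 -0.33691305  0.22566605] [3.13776461e+00 2.83168803e-03 1.51607118e+00] [ 0.6547575  -0.39878176 -0.56927289] 0.010753503050695994
[-0.      0.4242  0.4475  0.0409  0.2212  0.0366  0.2516] 2.409393795588244e-10
place [0.50598028 0.30989047 0.09097306] pre [0.49855126 0.32976028 0.14047054]
turn [39.72 25.99 62.76] shift [0.6677 0.0128 0.0818] rows 13.5
0.0 [ 0.45  -0.337  0.226] [-0.71  0.32  1.49  0.    1.33 -0.65] 6e-19 lidlow 0.137
0.125 [ 0.456 -0.254  0.215] [-0.58  0.3   1.55  0.01  1.39 -0.39] 8e-29 lidlow 0.124
0.25 [ 0.462 -0.17   0.204] [-0.46  0.3   1.58  0.06  1.45 -0.14] 4e-28 lidlow 0.113
0.375 [ 0.468 -0.087  0.194] [-0.34  0.31  1.61  0.15  1.49  0.1 ] 1e-27 lidlow 0.103
0.5 [ 0.474 -0.004  0.183] [-0.22  0.34  1.62  0.26  1.51  0.33] 4e-27 lidlow 0.095
0.625 [0.48  0.08  0.172] [-0.11  0.38  1.62  0.38  1.49  0.55] 5e-27 lidlow 0.089
0.75 [0.486 0.163 0.162] [0.   0.43 1.61 0.52 1.45 0.75] 8e-28 lidlow 0.084
0.875 [0.493 0.246 0.151] [0.11 0.48 1.59 0.67 1.38 0.93] 7e-30 lidlow 0.080
1.0 [0.499 0.33  0.14 ] [0.22 0.55 1.57 0.82 1.29 1.09] 5e-28 lidlow 0.078
```

View pics/sc2.png

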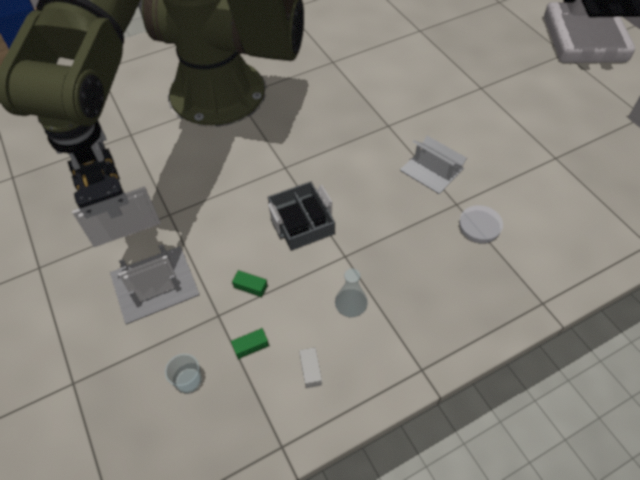

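```bash
python3 - <<'E'
from rest import *
place=C+.0878*u+.0055*n; pre=place+.05*n+.02*u
goto(pre+[0,0,.08],Redge)
E
```

```text
turn [39.72 25.99 62.76] shift [0.6677 0.0127 0.0018] rows 13.4
```

Emit:
send_rows([
  [39.7,26,62.8,0.668,0.013,0.002,-1],
  [39.7,26,62.8,0.668,0.013,0.002,-1],
  [39.7,26,62.8,0.668,0.013,0.002,-1],
  [39.7,26,62.8,0.668,0.013,0.002,-1],
  [39.7,26,62.8,0.668,0.013,0.002,-1],
  [39.7,26,62.8,0.668,0.013,0.002,-1],
  [39.7,26,62.8,0.668,0.013,0.002,-1],
  [39.7,26,62.8,0.668,0.013,0.002,-1],
])

```text
time_s: 13.5
ee_pos: [0.4788, 0.0646, 0.2202]
eef_rot: [-2.443, -0.047, 0.493]
force: [0.7, -0.1, -1.9]
grip_width: 0.0106
```

```bash
python3 - <<'E'
from rest import *
o=obs(); print(o['ee_pos'],o['qpos'].round(2))
place=C+.0878*u+.0055*n; pre=place+.05*n+.02*u
goto(pre+[0,0,.06],Redge)
E
```

```text
[0.47878146 0.06457285 0.22019485] [-0.22  0.37  1.59  0.54  1.65  0.76]
turn [4.81 3.26 7.51] shift [ 0.1418 -0.1549  0.1644] rows 5.3
```

Emit:
send_rows([
  [4.8,3.3,7.5,0.142,-0.155,0.164,-1],
  [4.8,3.3,7.5,0.142,-0.155,0.164,-1],
  [4.8,3.3,7.5,0.142,-0.155,0.164,-1],
  [4.8,3.3,7.5,0.142,-0.155,0.164,-1],
  [4.8,3.3,7.5,0.142,-0.155,0.164,-1],
  [4.8,3.3,7.5,0.142,-0.155,0.164,-1],
  [4.8,3.3,7.5,0.142,-0.155,0.164,-1],
  [4.8,3.3,7.5,0.142,-0.155,0.164,-1],
])

```text
time_s: 14.3
ee_pos: [0.4976, 0.3269, 0.2007]
eef_rot: [-2.361, -0.004, 0.362]
force: [-0.1, -0.1, -1.5]
grip_width: 0.011
```

```bash
python3 - <<'E'
from rest import *
o=obs(); print(o['ee_pos'],o['qpos'].round(2),o['force'],o['joint_vel'].round(3))
place=C+.0878*u+.0055*n; pre=place+.05*n+.02*u
goto(pre,Redge)
snap('wrist','wr12'); snap('top','top2'); snap('scene','sc3')
E
```

```text
[0.49759851 0.32694576 0.20074194] [0.22 0.46 1.53 0.79 1.37 1.17] [-0.10539963 -0.09650026 -1.53501774] [-0.024 -0.013 -0.002  0.001  0.003 -0.001]
turn [0.27 0.02 0.35] shift [0.0016 0.0408 0.0444] rows 1.2
```

View pics/wr12.png

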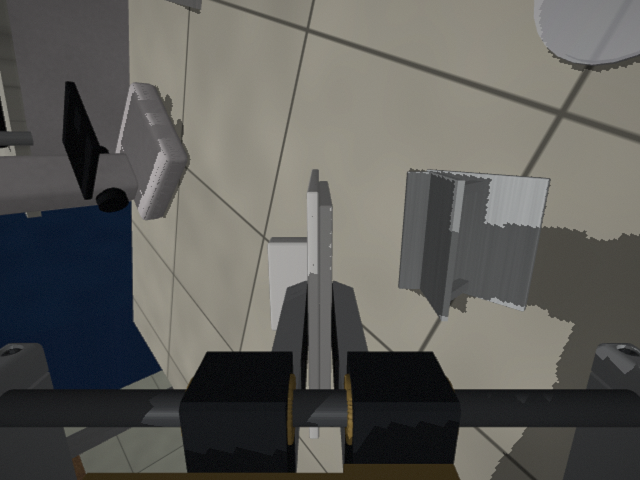

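View pics/sc3.png

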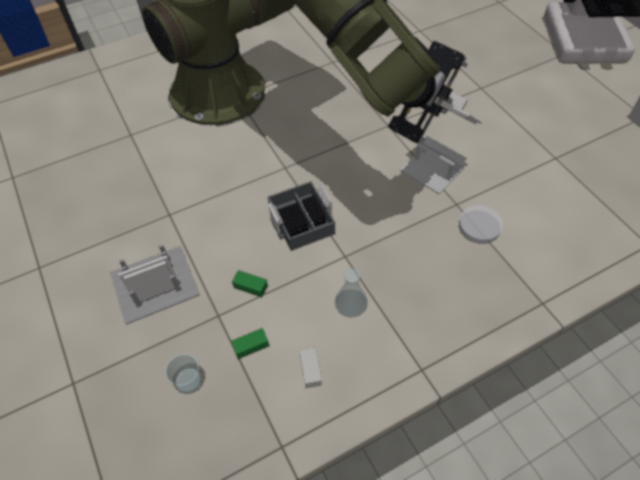

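```bash
python3 - <<'E'
from rest import *
c=load('wr12'); P=cloud(c); P[c['z_map']<.05]=np.nan
L=np.stack([(P-C)@ry,(P-C)@u,(P-C)@n],-1)
for v in (190,230,270,300):
    print(v,[(uu,*(L[v,uu]*1000).round(1)) for uu in range(398,560,8)])
print('lid')
o=json.loads(open('kin.jsonl').readlines()[-1])
pe=np.array([0.49759851,0.32694576,0.20074194]);print('TCP uvn',((pe-C)@ry*1000).round(1),((pe-C)@u*1000).round(1),((pe-C)@n*1000).round(1))
for v in (180,200,230,260): print(v,[(uu,*(L[v,uu]*1000).round(1)) for uu in range(304,340,3)])
E
```

```text
190 [(398, np.float64(31.6), np.float64(-50.7), np.float64(14.7)), (406, np.float64(38.8), np.float64(-0.4), np.float64(19.1)), (414, np.float64(38.9), np.float64(0.2), np.float64(12.2)), (422, np.float64(39.0), np.float64(0.4), np.float64(5.3)), (430, np.float64(39.6), np.float64(4.3), np.float64(-0.5)), (438, np.float64(42.3), np.float64(22.6), np.float64(-1.2)), (446, np.float64(45.2), np.float64(42.7), np.float64(-0.5)), (454, np.float64(47.5), np.float64(58.7), np.float64(-0.4)), (462, np.float64(48.0), np.float64(62.2), np.float64(-4.7)), (470, np.float64(43.6), np.float64(31.1), np.float64(-23.8)), (478, np.float64(42.0), np.float64(19.3), np.float64(-35.5)), (486, np.float64(41.6), np.float64(15.9), np.float64(-43.8)), (494, np.float64(42.5), np.float64(22.0), np.float64(-47.4)), (502, np.float64(43.0), np.float64(25.8), np.float64(-52.0)), (510, np.float64(43.5), np.float64(28.8), np.float64(-56.9)), (518, np.float64(44.1), np.float64(32.6), np.float64(-61.1)), (526, np.float64(45.0), np.float64(38.8), np.float64(-63.8)), (534, np.float64(45.3), np.float64(40.8), np.float64(
[... 6476 characters left out ...]
t64(104.7)), (307, np.float64(17.1), np.float64(124.1), np.float64(103.0)), (310, np.float64(32.8), np.float64(168.5), np.float64(100.5)), (313, np.float64(32.8), np.float64(168.6), np.float64(99.2)), (316, np.float64(32.9), np.float64(168.9), np.float64(97.9)), (319, np.float64(29.9), np.float64(160.4), np.float64(96.5)), (322, np.float64(30.6), np.float64(162.2), np.float64(95.2)), (325, np.float64(30.3), np.float64(161.5), np.float64(93.9)), (328, np.float64(30.3), np.float64(161.4), np.float64(92.5)), (331, np.float64(30.5), np.float64(161.8), np.float64(91.2)), (334, np.float64(-66.1), np.float64(-111.7), np.float64(75.6)), (337, np.float64(-64.5), np.float64(-107.3), np.float64(72.0))]
```

```bash
python3 - <<'E'
from rest import *
for U,N in ((.115,.04),(.095,.006),(.0877,.005)):
    goto(C+U*u+N*n-.001*ry,Redge)
E
```

```text
turn [ 0.26 -0.11  0.34] shift [0.     0.0564 0.0385] rows 1.4
turn [ 0.26 -0.11  0.34] shift [-0.0002  0.0903  0.0587] rows 2.2
turn [ 0.26 -0.11  0.34] shift [-0.0002  0.0913  0.066 ] rows 2.3
```

Emit:
send_rows([
  [0.2,-0.1,0.3,0,0.03,0.02,-1],
  [0.2,-0.1,0.3,0,0.056,0.0385,-1],
  [0.2,-0.1,0.3,0,0.08,0.05,-1],
  [0.2,-0.1,0.3,0,0.09,0.0585,-1],
  [0.2,-0.1,0.3,0,0.09,0.0585,-1],
  [0.2,-0.1,0.3,0,0.09,0.0585,-1],
])

```text
time_s: 15.05
ee_pos: [0.507, 0.3064, 0.0976]
eef_rot: [-2.357, -0.002, 0.359]
force: [0.5, 0.3, -0.9]
grip_width: 0.0109
```

```bash
python3 - <<'E'
from rest import *
o=obs(); print(o['force'],[(round(float((o['ee_pos']-C)@k)*1000,1)) for k in (ry,u,n)],o['joint_vel'].round(3))
goto(C+.0875*u+.005*n-.001*ry,Redge)
E
```

```text
[ 0.5139389   0.26667112 -0.92986868] [-0.3, 95.0, 7.7] [ 0.006 -0.011 -0.004 -0.002 -0.003  0.   ]
turn [ 0.07 -0.01  0.14] shift [-0.0007  0.0026  0.0075] rows 0.2
```

Emit:
send_rows([
  [0,0,0.1,-0.0005,0.0015,0.004,-1],
  [0,0,0.1,-0.0005,0.0022,0.007,-1],
  [0,0,0.1,-0.0005,0.0024,0.0075,-1],
  [0,0,0.1,-0.0005,0.0024,0.0075,-1],
])

```text
time_s: 15.45
ee_pos: [0.5052, 0.3097, 0.0911]
eef_rot: [-2.357, -0.001, 0.359]
force: [-0.5, -8.0, 6.9]
grip_width: 0.0109
```

```bash
python3 - <<'E'
from rest import *
o=obs(); print(o['force'],[(round(float((o['ee_pos']-C)@k)*1000,1)) for k in (ry,u,n)],o['joint_vel'].round(3))
c=snap('wrist','wr13'); P=cloud(c); P[c['z_map']<.05]=np.nan
L=np.stack([(P-C)@ry,(P-C)@u,(P-C)@n],-1)*1000
for v in (200,230,260): print(v,[(uu,*[int(k) for k in L[v,uu].round(0)]) for uu in range(296,400,6) if np.isfinite(L[v,uu,0])])
E
```

```text
[-0.51427536 -8.00148744  6.89294267] [-0.8, 87.8, 5.6] [0.001 0.    0.    0.001 0.    0.001]
200 [(296, 31, -61, 25), (302, 42, 0, 17), (308, 60, 104, 10), (314, 60, 104, 8), (320, 56, 83, 5), (326, 56, 85, 2), (332, 52, 62, -1), (338, 52, 61, -5), (344, 49, 40, -9), (350, 49, 42, -13), (356, 48, 38, -17), (362, 48, 34, -21), (368, 47, 30, -25), (374, 46, 25, -29), (380, 45, 20, -34), (386, 45, 16, -39), (392, 45, 16, -43), (398, 45, 19, -46)]
230 [(296, 4, -61, 26), (302, 20, 1, 18), (308, 47, 104, 10), (314, 47, 104, 8), (320, 45, 97, 5), (326, 45, 97, 2), (332, 45, 95, 0), (338, 37, 63, -5), (344, 16, -15, -14), (350, 18, -9, -18), (356, 19, -5, -22), (362, 19, -2, -26), (368, 21, 4, -29), (374, 21, 5, -33), (380, 23, 10, -37), (386, 23, 13, -40), (392, 25, 17, -44), (398, 25, 21, -47)]
260 [(296, 18, 59, 18), (302, 18, 60, 15), (308, 34, 105, 10), (314, 34, 105, 8), (320, 32, 98, 5), (326, 31, 97, 2), (332, 19, 62, -2), (338, 20, 64, -5), (344, -8, -13, -14), (350, -6, -8, -18), (356, -5, -5, -23), (362, -3, -1, -27), (368, -2, 2, -31), (374, -1, 7, -34), (380, 1, 11, -38), (386, 2, 15, -41), (392, 3, 17, -45), (398, 4, 20, -49)]
```

View pics/wr13.png

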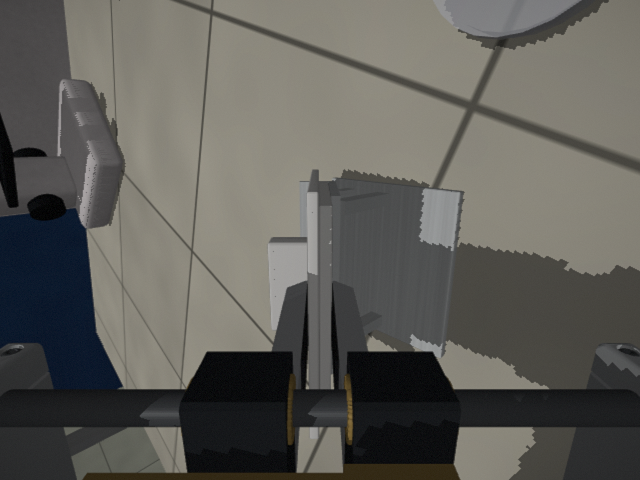

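Emit:
send_rows([
  [0,0,0,0,0.0005,-0.0003,-1],
  [0,0,0,0,0.0005,-0.0003,-0.36],
  [0,0,0,0,0.0005,-0.0003,-0.36],
  [0,0,0,0,0.0005,-0.0003,-0.36],
  [0,0,0,0,0.0005,-0.0003,-0.36],
  [0,0,0,0,0.0005,-0.02,-0.36],
  [0,0,0,0,0.0005,-0.05,-0.36],
  [0,0,0,0,0.0005,-0.1,-0.36],
])

```text
time_s: 16.3
ee_pos: [0.5286, 0.2436, 0.1596]
eef_rot: [-2.356, 0.004, 0.361]
force: [0.8, 1.2, 1.2]
grip_width: 0.0301
```

```bash
python3 - <<'E'
from rest import *
o=obs(); print(o['force'],[(round(float((o['ee_pos']-C)@k)*1000,1)) for k in (ry,u,n)],o['grip_width'])
c=snap('wrist','wr14'); P=cloud(c); P[c['z_map']<.05]=np.nan
L=np.stack([(P-C)@ry,(P-C)@u,(P-C)@n],-1)*1000
Q=L[(abs(L[:,:,0])<75)&(L[:,:,1]>100)&(L[:,:,1]<108)&(abs(L[:,:,2]-8)<12)]
print('top edge',len(Q),np.percentile(Q,[2,50,98],axis=0).round(1))
# path
x,e=fit(1)
R0=Ro.from_euler('xyz',o['eef_rot']); 
tgt=C+.052*u+.12*n
rv=(R0.inv()*Rrib).as_rotvec(); print(np.degrees(rv))
qq=o['qpos']; print(qq.round(2))
for t in np.linspace(0,1,7):
    qq,cst=ik(o['ee_pos']*(1-t)+tgt*t,R0*Ro.from_rotvec(rv*t),x,1,qq); print(t,qq.round(2),'%.0e'%cst)
goto(tgt,Rrib)
E
```

```text
[0.75539134 1.2397972  1.17235127] [-2.1, 185.9, 4.5] 0.03014942758133701
top edge 1100 [[-59.2 102.6   5.7]
 [  8.3 104.1   7.8]
 [ 61.5 105.4  10. ]]
[-89.99461916   0.25189065   0.19981506]
[0.07 0.55 1.51 0.75 1.42 1.03]
0.0 [0.07 0.55 1.51 0.75 1.42 1.03] 7e-20
0.16666666666666666 [0.2  0.47 1.53 0.54 1.28 1.22] 5e-21
0.3333333333333333 [0.36 0.44 1.51 0.28 1.2  1.47] 3e-19
0.5 [0.52 0.47 1.46 0.   1.21 1.73] 1e-18
0.6666666666666666 [ 0.67  0.54  1.38 -0.26  1.31  1.96] 2e-19
0.8333333333333333 [ 0.8   0.65  1.28 -0.47  1.47  2.12] 4e-20
1.0 [ 0.9   0.79  1.15 -0.65  1.66  2.21] 6e-21
turn [-8.982e+01 -3.500e-01 -5.000e-02] shift [-0.0007 -0.1151  0.1423] rows 10.5
```

View pics/wr14.png

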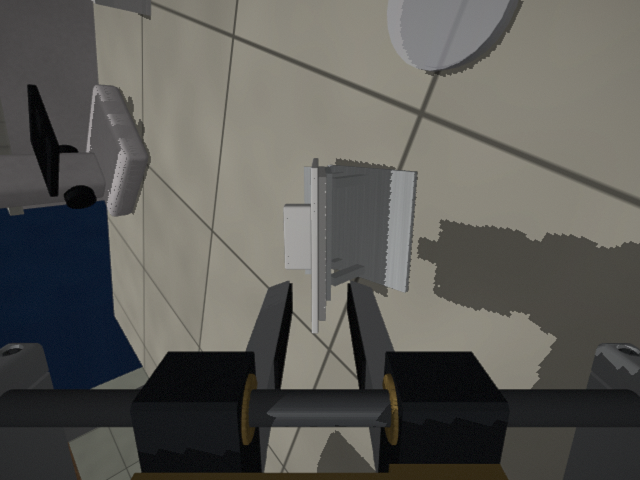

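Emit:
send_rows([
  [-8.5,0,0,-0.0007,-0.015,0.0,-0.36],
  [-17,0,0,-0.0007,-0.03,0.01,-0.36],
  [-25.5,0,0,-0.0007,-0.045,0.025,-0.36],
  [-34,0,0,-0.0007,-0.06,0.04,-0.36],
  [-42.5,0,0,-0.0007,-0.075,0.055,-0.36],
  [-51,0,0,-0.0007,-0.09,0.07,-0.36],
  [-59.5,0,0,-0.0007,-0.1,0.085,-0.36],
  [-68,0,0,-0.0007,-0.11,0.1,-0.36],
])

```text
time_s: 17.15
ee_pos: [0.4767, 0.3836, 0.1683]
eef_rot: [2.734, -0.003, 0.359]
force: [0.9, -0.5, -0.5]
grip_width: 0.0299
```

```bash
python3 - <<'E'
from rest import *
o=obs(); print(o['force'],o['qpos'].round(2))
goto(C+.052*u+.12*n,Rrib)
E
```

```text
[ 0.91602996 -0.48455105 -0.53070828] [ 0.77  0.59  1.29 -0.38  1.44  2.06]
turn [-21.65  -0.21  -0.03] shift [ 0.0016 -0.0334  0.0092] rows 2.5
```

Emit:
send_rows([
  [-8,0,0,0.001,-0.012,0.003,-0.36],
  [-16,0,0,0.001,-0.024,0.006,-0.36],
  [-21.6,-0.2,0,0.0016,-0.033,0.009,-0.36],
  [-21.6,-0.2,0,0.0016,-0.033,0.009,-0.36],
  [-21.6,-0.2,0,0.0016,-0.033,0.009,-0.36],
  [-21.6,-0.2,0,0.0016,-0.033,0.009,-0.36],
])

```text
time_s: 17.75
ee_pos: [0.4697, 0.4074, 0.1472]
eef_rot: [2.365, 0.002, 0.356]
force: [0.2, -0.1, 1.0]
grip_width: 0.0298
```

```bash
python3 - <<'E'
from rest import *
o=obs(); print(o['force'],o['qpos'].round(2),o['joint_vel'].round(3),[(round(float((o['ee_pos']-C)@k)*1000,1)) for k in (ry,u,n)])
goto(C+.052*u+.033*n,Rrib)
c=snap('wrist','wr15'); P=cloud(c); P[c['z_map']<.05]=np.nan
L=np.stack([(P-C)@ry,(P-C)@u,(P-C)@n],-1)*1000
Q=L[(abs(L[:,:,0])<75)&(L[:,:,1]>-10)&(L[:,:,1]<110)&(L[:,:,2]>28)&(L[:,:,2]<40)]
print('rib top',len(Q),np.percentile(Q,[1,50,99],axis=0).round(1),cv2.minAreaRect(Q[:,:2].astype(np.float32)))
Q=L[(abs(L[:,:,0])<75)&(L[:,:,1]>-10)&(L[:,:,1]<110)&(L[:,:,2]>5)&(L[:,:,2]<14)]
print('plate',len(Q),np.percentile(Q,[1,50,99],axis=0).round(1),cv2.minAreaRect(Q[:,:2].astype(np.float32)))
A=np.c_[Q[:,:2],np.ones(len(Q))];print('plane',np.linalg.lstsq(A,Q[:,2],rcond=None)[0])
E
```

```text
[ 0.24319474 -0.07298556  0.98816289] [ 0.9   0.78  1.15 -0.65  1.66  2.21] [-0.007 -0.01  -0.    -0.004  0.006  0.001] [0.1, 54.0, 118.9]
turn [-0.51  0.14 -0.01] shift [ 0.0001 -0.0012  0.0859] rows 1.7
rib top 1389 [[-25.9  45.9  29.8]
 [  3.   52.6  34.6]
 [ 28.6  59.2  36.2]] ((1.0760536193847656, 52.369720458984375), (13.597681999206543, 55.665931701660156), 89.69489288330078)
plate 16596 [[-59.5   0.8   8.7]
 [ 16.5  52.4  10.7]
 [ 63.2 103.5  12.3]] ((0.33380126953125, 51.12153244018555), (107.2970962524414, 126.81995391845703), 89.9320297241211)
plane [-9.96217968e-04 -1.72734746e-03  1.07781027e+01]
```

View pics/wr15.png

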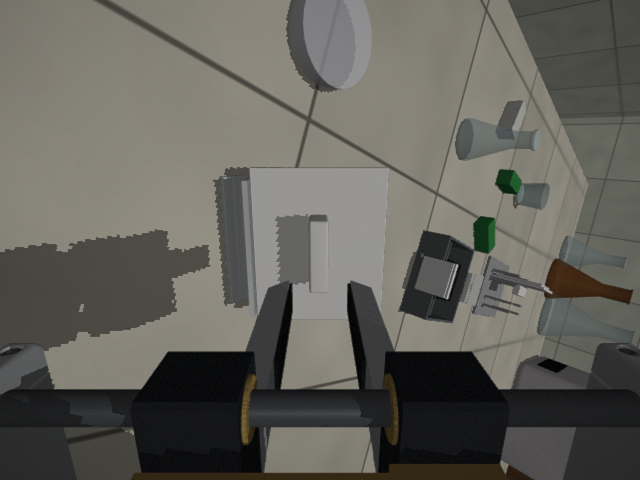

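```bash
python3 - <<'E'
from rest import *
goto(C+.0523*u+.045*n+.001*ry,Rrib)
E
```

```text
turn [-0.5   0.14 -0.03] shift [ 0.001  -0.0013  0.074 ] rows 1.5
```

Emit:
send_rows([
  [-0.4,0.1,0,0.001,-0.0012,0.04,-0.36],
  [-0.4,0.1,0,0.001,-0.0012,0.065,-0.36],
  [-0.4,0.1,0,0.001,-0.0012,0.074,-0.36],
  [-0.4,0.1,0,0.001,-0.0012,0.074,-0.36],
  [-0.4,0.1,0,0.001,-0.0012,0.074,-0.36],
])

```text
time_s: 18.3
ee_pos: [0.488, 0.361, 0.0941]
eef_rot: [2.357, -0.0, 0.358]
force: [0.0, 1.0, 0.1]
grip_width: 0.0302
```

```bash
python3 - <<'E'
from rest import *
o=obs(); print(o['force'],o['joint_vel'].round(3),[(round(float((o['ee_pos']-C)@k)*1000,1)) for k in (ry,u,n)])
goto(C+.0523*u+.031*n+.001*ry,Rrib)
E
```

```text
[0.03910853 1.02604637 0.09240176] [ 0.012 -0.001 -0.006 -0.001  0.001  0.001] [1.1, 51.8, 46.0]
turn [-0.03 -0.02  0.  ] shift [-0.0001  0.0005  0.015 ] rows 0.3
```

Emit:
send_rows([
  [0,0,0,0,0.0005,0.01,-0.36],
  [0,0,0,0,0.0005,0.0148,-0.36],
  [0,0,0,0,0.0005,0.0148,-0.36],
  [0,0,0,0,0.0005,0.0148,-1],
  [0,0,0,0,0.0005,0.0148,-1],
  [0,0,0,0,0.0005,0.0148,-1],
  [0,0,0,0,0.0005,0.0148,-1],
  [0,0,0,0,0.0005,0.0148,-1],
], force=55)

```text
time_s: 19.1
ee_pos: [0.4917, 0.35, 0.0833]
eef_rot: [2.354, 0.001, 0.358]
force: [-0.5, 0.3, 7.5]
grip_width: 0.0138
```

```bash
python3 - <<'E'
from rest import *
o=obs(); F=o['force'];print(F,[round(float(F@k),1) for k in (ry,u,n)],[(round(float((o['ee_pos']-C)@k)*1000,1)) for k in (ry,u,n)],o['grip_width'])
E
```

```text
[-0.47020708  0.29179991  7.50647901] [-0.3, 5.0, 5.6] [0.7, 52.3, 30.2] 0.013846595630282012
```

Emit:
send_rows([
  [0,0,0,0,0,-0.01,-1],
  [0,0,0,0,0,-0.03,-1],
  [0,0,0,0,0,-0.06,-1],
  [0,0,0,0,0,-0.08,-1],
  [0,0,0,0,0,-0.08,-1],
])

```text
time_s: 19.6
ee_pos: [0.4714, 0.4049, 0.1405]
eef_rot: [2.357, -0.0, 0.36]
force: [0.1, -0.2, -2.2]
grip_width: 0.0135
```

```bash
python3 - <<'E'
from rest import *
o=obs(); print(o['force'],o['grip_width'],o['ee_pos'])
snap('scene','sc4'); snap('wrist','wr16')
x,e=fit(1);tgt=np.array([.484,.0003,.17]);Rb=Rdown(-3.8)
R0=Ro.from_euler('xyz',o['eef_rot']);rv=(R0.inv()*Rb).as_rotvec();qq=o['qpos']
for t in np.linspace(0,1,7):
    qq,cst=ik(o['ee_pos']*(1-t)+tgt*t,R0*Ro.from_rotvec(rv*t),x,1,qq); print(t,qq.round(2),'%.0e'%cst)
goto(tgt,Rb)
E
```

```text
[ 0.11971803 -0.20100841 -2.18746224] 0.013510153225400959 [0.47138946 0.40492426 0.14049603]
0.0 [ 0.9   0.79  1.16 -0.65  1.65  2.21] 3e-31
0.16666666666666666 [ 0.79  0.63  1.36 -0.58  1.5   2.23] 8e-22
0.3333333333333333 [ 0.66  0.49  1.52 -0.5   1.37  2.19] 1e-23
0.5 [ 0.51  0.37  1.64 -0.4   1.26  2.09] 1e-21
0.6666666666666666 [ 0.33  0.28  1.73 -0.28  1.18  1.95] 7e-21
0.8333333333333333 [ 0.13  0.22  1.77 -0.14  1.15  1.76] 1e-19
1.0 [-0.08  0.21  1.77 -0.    1.16  1.56] 1e-19
turn [44.42 -9.41 23.12] shift [-0.1296  0.2915  0.2477] rows 8.1
```

View pics/sc4.png

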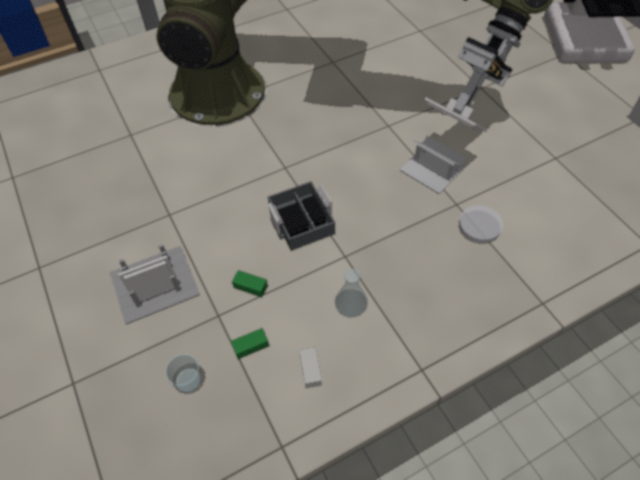

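Emit:
send_rows([
  [0,0,0,0,0.03,-0.03,-1],
  [11,-2.4,5.8,-0.015,0.065,0.0,-1],
  [44.4,-9.4,23.1,-0.13,0.2915,0.2477,-1],
  [44.4,-9.4,23.1,-0.13,0.2915,0.2477,-1],
  [44.4,-9.4,23.1,-0.13,0.2915,0.2477,-1],
  [44.4,-9.4,23.1,-0.13,0.2915,0.2477,-1],
  [44.4,-9.4,23.1,-0.13,0.2915,0.2477,-1],
  [44.4,-9.4,23.1,-0.13,0.2915,0.2477,-1],
])

```text
time_s: 20.5
ee_pos: [0.4812, 0.053, 0.1722]
eef_rot: [-3.137, -0.0, -0.072]
force: [0.9, -0.0, -1.6]
grip_width: 0.0136
```

```bash
python3 - <<'E'
from rest import *
o=obs(); print(o['force'],o['grip_width'],o['ee_pos'],o['qpos'].round(2))
goto([.484,.0003,.17],Rdown(-3.8))
E
```

```text
[ 0.91758471 -0.039506   -1.59889414] 0.013649101425527927 [0.48116396 0.05301073 0.17223498] [0.03 0.21 1.77 0.   1.17 1.67]
turn [-0.24 -0.03 -0.34] shift [0.0066 0.0524 0.002 ] rows 1.1
```

Emit:
send_rows([
  [0,0,0,0,0,0,-1],
  [0,0,0,0,0,0,-1],
])

```text
time_s: 20.7
ee_pos: [0.4815, 0.0552, 0.172]
eef_rot: [-3.142, 0.001, -0.07]
force: [0.1, 0.5, -1.4]
grip_width: 0.0135
```

```bash
python3 - <<'E'
from rest import *
o=obs(); print(o['force'],o['ee_pos'],o['eef_rot'])
goto([.484,.0003,.17],Rdown(-3.8))
E
```

```text
[ 0.11866242  0.4939364  -1.44222666] [0.48149196 0.05520672 0.17196927] [-3.14154872e+00  7.90859213e-04 -6.99987975e-02]
turn [-0.    0.05 -0.21] shift [0.0063 0.0546 0.002 ] rows 1.1
```

Emit:
send_rows([
  [0,0,-0.2,0.003,0.03,0.002,-1],
  [0,0,-0.2,0.0063,0.0546,0.002,-1],
  [0,0,-0.2,0.0063,0.0546,0.002,-1],
  [0,0,-0.2,0.0063,0.0546,0.002,-1],
  [0,0,-0.2,0.0063,0.0546,0.002,-1],
])

```text
time_s: 21.2
ee_pos: [0.4846, 0.0032, 0.1705]
eef_rot: [-3.141, -0.0, -0.061]
force: [-1.1, 0.1, -2.1]
grip_width: 0.0138
```

```bash
python3 - <<'E'
from rest import *
o=obs(); print(o['force'],o['ee_pos'],o['eef_rot'])
c=snap('wrist','wr17'); P=cloud(c); P[c['z_map']<.05]=np.nan
Q=P.reshape(-1,3); Q=Q[(abs(Q[:,0]-.484)<.09)&(abs(Q[:,1])<.08)]
h=np.histogram(Q[:,2],bins=np.arange(0,.2,.01)); print(h[0])
S=Q[(Q[:,2]>.142)&(Q[:,2]<.16)]; print('plate top z',np.median(S[:,2]),len(S),cv2.minAreaRect(S[:,:2].astype(np.float32)))
A=np.c_[S[:,:2]-[.484,0],np.ones(len(S))];print(np.linalg.lstsq(A,S[:,2],rcond=None)[0])
S=Q[(Q[:,2]>.165)&(Q[:,2]<.185)]; print('rib',len(S),cv2.minAreaRect(S[:,:2].astype(np.float32)),np.median(S[:,2]))
S=Q[(Q[:,2]>.039)&(Q[:,2]<.048)]; print('rim',len(S),S.min(0),S.max(0))
S=Q[(Q[:,2]>.055)&(Q[:,2]<.072)]; print('clips',len(S),S.min(0),S.max(0))
E
```

```text
[-1.13512437  0.05564564 -2.0924744 ] [0.48461197 0.00319629 0.17054056] [-3.14105765e+00 -2.53587497e-04 -6.12062116e-02]
[ 4178   139   179   184   819     0     0     0     0     0     0     0
     0     0   946 25582   546  3435   615]
plate top z 0.15115908243142337 26528 ((0.4859936237335205, 0.003133874386548996), (0.1045023649930954, 0.12356296926736832), 86.54167938232422)
[-2.98645574e-04  8.66625491e-05  1.51203870e-01]
rib 4051 ((0.48619797825813293, 0.00602727010846138), (0.03595217689871788, 0.05601096898317337), 67.85342407226562) 0.17501393767544995
rim 836 [ 0.53190812 -0.05585363  0.0390122 ] [0.54999277 0.04863976 0.04653109]Traceback (most recent call last):
  File "<stdin>", line 10, in <module>
    return umr_minimum(a, axis, None, out, keepdims, initial, where)
ValueError: zero-size array to reduction operation minimum which has no identity
```

View pics/wr17.png

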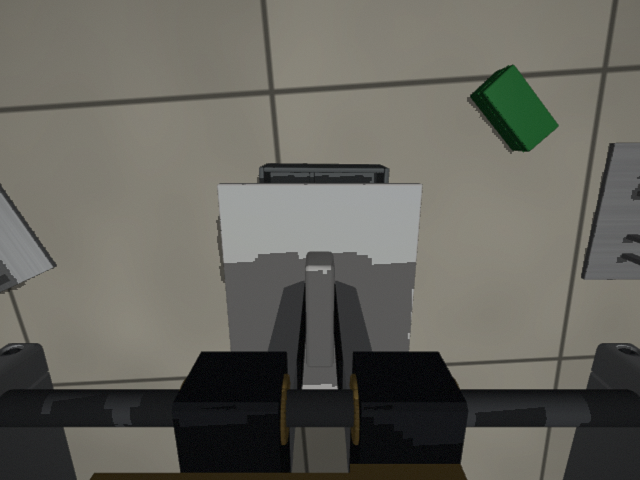

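```bash
python3 - <<'E'
from rest import *
o=obs(); print(o['ee_pos'],o['eef_rot'])
c=load('wr17'); P=cloud(c); P[c['z_map']<.05]=np.nan
pts=[]
for uu in range(266,384,3):
    col=P[160:185,uu]; 
    k=[i for i in range(25) if np.isfinite(col[i,2]) and .039<col[i,2]<.048]
    if k: pts.append(col[min(k)])
pts=np.array(pts); f1=np.polyfit(pts[:,1],pts[:,0],1); print('far edge slope deg',np.degrees(np.arctan(f1[0])),'x at y=-.004',np.polyval(f1,-.004), len(pts))
goto([.4838,.0004,.112],Rdown(-3.8))
E
```

```text
[0.48465181 0.00313681 0.17066109] [-3.14105609e+00 -4.28386284e-04 -6.11061977e-02]
far edge slope deg 3.8601381607563625 x at y=-.004 0.5466112619296742 40
turn [-0.03 -0.02  0.3 ] shift [-0.0007  0.0028  0.0587] rows 1.2
```

Emit:
send_rows([
  [0,0,0.3,-0.0007,0.0028,0.02,-1],
  [0,0,0.3,-0.0007,0.0028,0.045,-1],
  [0,0,0.3,-0.0007,0.0028,0.0587,-1],
  [0,0,0.3,-0.0007,0.0028,0.0587,-1],
  [0,0,0.3,-0.0007,0.0028,0.0587,-1],
])

```text
time_s: 21.75
ee_pos: [0.4842, -0.0002, 0.1126]
eef_rot: [-3.141, -0.001, -0.067]
force: [1.0, -0.1, -1.4]
grip_width: 0.0135
```

```bash
python3 - <<'E'
from rest import *
o=obs(); print(o['ee_pos'],o['eef_rot'],o['force'])
goto([.4838,.0004,.0685],Rdown(-3.8))
c=snap('wrist','wr18'); snap('scene','sc5')
P=cloud(c); P[c['z_map']<.05]=np.nan
Q=P.reshape(-1,3); Q=Q[(abs(Q[:,0]-.484)<.09)&(abs(Q[:,1])<.08)]
S=Q[(Q[:,2]>.086)&(Q[:,2]<.1)]; print('plate',np.median(S[:,2]),cv2.minAreaRect(S[:,:2].astype(np.float32)),S.max(0),S.min(0))
A=np.c_[S[:,:2]-[.484,0],np.ones(len(S))];print(np.linalg.lstsq(A,S[:,2],rcond=None)[0])
S=Q[(Q[:,2]>.039)&(Q[:,2]<.048)]; print('rim',len(S),S.min(0),S.max(0))
S=Q[(Q[:,2]>.05)&(Q[:,2]<.074)]; print('clips',len(S))
if len(S): print(S.min(0),S.max(0))
E
```

```text
[ 4.84155084e-01 -2.00442596e-04  1.12637163e-01] [-3.14110778e+00 -1.09609488e-03 -6.69753480e-02] [ 1.00251395 -0.080012   -1.43057856]
turn [-0.03 -0.06 -0.04] shift [-0.0004 -0.0006  0.0441] rows 0.9
plate 0.09324665937929116 ((0.485745906829834, -0.00017646700143814087), (0.1044180765748024, 0.12320748716592789), 86.22274780273438) [0.55036304 0.05397369 0.09998748] [ 0.42404803 -0.05621838  0.08926808]
[ 6.77802385e-04 -9.42984633e-05  9.32484114e-02]
rim 1154 [ 0.53833903 -0.05563266  0.03946052] [0.55019151 0.04799127 0.04629521]
clips 353
[ 0.45568472 -0.06313288  0.05984445] [0.51291355 0.06345189 0.06809223]
```

View pics/wr18.png

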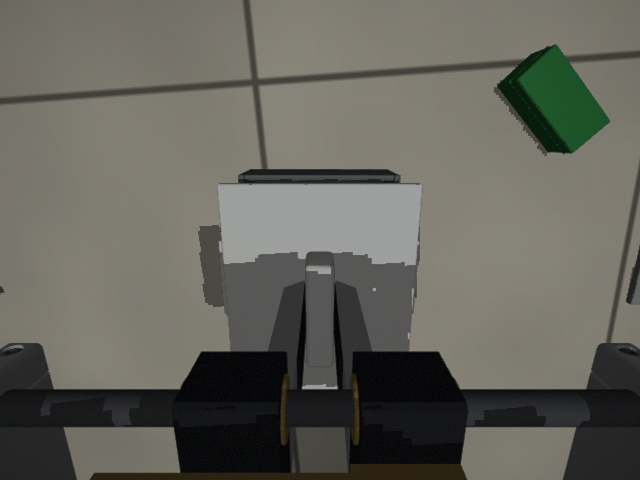

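Emit:
send_rows([
  [0,0,0,-0.0003,-0.0005,0.012,-1],
  [0,0,0,-0.0003,-0.0005,0.022,-1],
  [0,0,0,-0.0003,-0.0005,0.03,-1],
  [0,0,0,-0.0003,-0.0005,0.035,-1],
  [0,0,0,-0.0003,-0.0005,0.038,-1],
  [0,0,0,-0.0003,-0.0005,0.041,-1],
  [0,0,0,-0.0003,-0.0005,0.043,-1],
  [0,0,0,-0.0003,-0.0005,0.0441,-1],
])

```text
time_s: 22.65
ee_pos: [0.4836, -0.0002, 0.0682]
eef_rot: [-3.141, -0.0, -0.068]
force: [-10.5, 1.0, 23.1]
grip_width: 0.0137
```

```bash
cat > chk.py <<'E'
from rest import *
import sys
def chk(nm):
    o=obs(); print(o['ee_pos'],o['eef_rot'],o['force'])
    c=snap('wrist',nm)
    P=cloud(c); P[c['z_map']<.05]=np.nan
    Q=P.reshape(-1,3); Q=Q[(abs(Q[:,0]-.484)<.09)&(abs(Q[:,1])<.08)]
    S=Q[(Q[:,2]>.046)&(Q[:,2]<.053)&(abs(Q[:,1])<.045)]; print('plate',np.median(S[:,2]),len(S))
    A=np.c_[S[:,:2]-[.484,0],np.ones(len(S))];print(np.linalg.lstsq(A,S[:,2],rcond=None)[0])
    for s in (1,-1):
        S=Q[(Q[:,2]>.058)&(Q[:,2]<.074)&(Q[:,1]*s>.035)&(abs(Q[:,0]-.484)<.03)]; print('clip',s,len(S), np.percentile(S[:,1],[1,50,99]) if len(S) else '')
chk(sys.argv[1])
E
python3 chk.py wr19
```

```text
[ 4.83609096e-01 -2.09611926e-04  6.82265016e-02] [-3.14117259e+00 -2.13339257e-04 -6.77672444e-02] [-10.47498026   0.95932749  23.1455116 ]
plate 0.04886862565191239 22177
[ 0.00035667 -0.00113682  0.04886043]
clip 1 2017 [0.05094031 0.05559154 0.06260302]
clip -1 2027 [-0.06209174 -0.05506436 -0.0501018 ]
```

View pics/wr19.png

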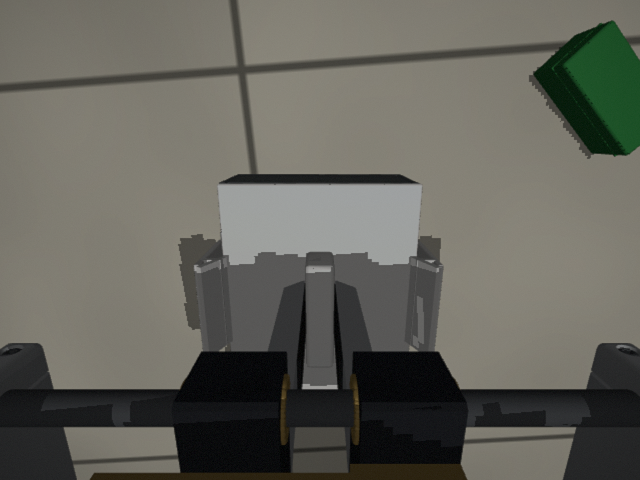

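Emit:
send_rows([
  [0,0,0,0,0,-0.001,-1],
  [0,0,0,0,0,-0.001,-0.5],
  [0,0,0,0,0,-0.001,-0.36],
  [0,0,0,0,0,-0.001,-0.36],
  [0,0,0,0,0,-0.02,-0.36],
  [0,0,0,0,0,-0.06,-0.36],
  [0,0,0,0,0,-0.11,-0.36],
  [0,0,0,0,0,-0.14,-0.36],
])

```text
time_s: 23.5
ee_pos: [0.4841, -0.0003, 0.2115]
eef_rot: [-3.141, -0.004, -0.068]
force: [-0.2, -0.6, -0.0]
grip_width: 0.0301
```

```bash
python3 chk.py wr20; python3 - <<'E'
from h import *
c=snap('top','top3'); snap('scene','sc6')
E
```

```text
[ 4.84121565e-01 -2.84000766e-04  2.11480890e-01] [-3.14112843 -0.00422197 -0.0678259 ] [-0.21795289 -0.5733258  -0.03573103]
plate 0.04886882506078597 10938
[ 0.00086217 -0.00162538  0.048868  ]
clip 1 662 [0.05056882 0.05602569 0.06263015]
clip -1 664 [-0.06215152 -0.05571653 -0.050527  ]
```

View pics/wr20.png

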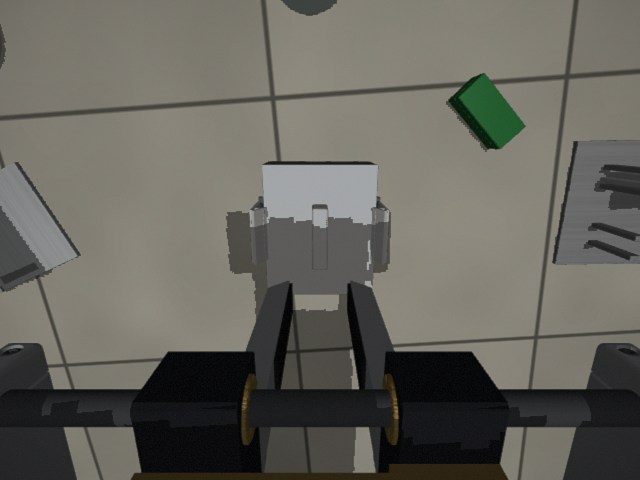

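View pics/sc6.png

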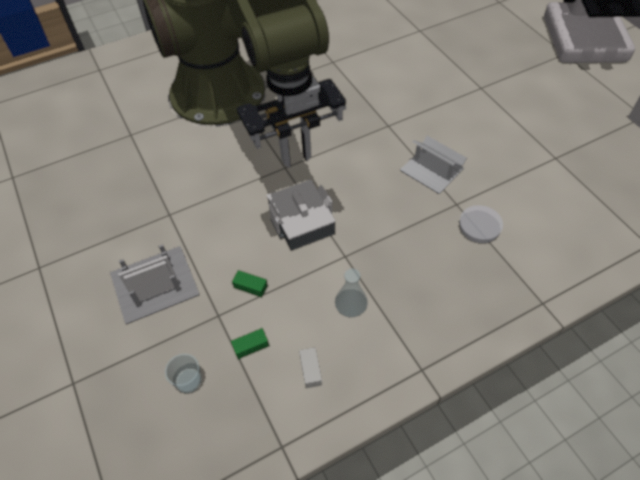

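The lid is seated rib up and level, with its plate top at 48.9 mm. Both clips are over the edge at about ±62 mm, their rest position, and the tool is clear of everything. Bystanders and the small lid are where they were. I'm letting it settle briefly, then handing in.

Emit:
send_rows([
  [0,0,0,0,0,0,-0.36],
  [0,0,0,0,0,0,-0.36],
  [0,0,0,0,0,0,-0.36],
])

```text
time_s: 23.95
ee_pos: [0.4833, -0.0002, 0.207]
eef_rot: [-3.141, 0.001, -0.068]
force: [-0.1, -0.4, -0.3]
grip_width: 0.0304
```

```bash
python3 - <<'E'
from h import *
o=obs(); print(o['ee_pos'],o['force'],o['joint_vel'].round(3)); print(ctrl.hand_in())
E
```

```text
[ 4.83273379e-01 -2.32808181e-04  2.06985823e-01] [-0.06545086 -0.42098016 -0.27308903] [ 0.001 -0.005 -0.006 -0.001  0.003 -0.   ]
the job is handed in; nothing more can be done
None
```

The job is done and handed in at about 24 s of the 72 s allowed. Both black cases lie in their own compartments. The larger lid is on the box with its rib up, and both clips have snapped over its edge. I set the lid on the sloped rest to change from an edge grip to a rib grip, then pressed it straight down with about 23 N.

- **Lid:** the last wrist picture puts the plate top at 48.9 mm (49 mm is fully home) and level within about 0.1°. Just before pressing, it was centred on the box to within about 1 mm and 0.5°.
- **Clips:** their outer faces are at about +62.6 and −62.2 mm, against 62 mm at rest.
- **Cases:** the picture taken after packing, before the lid went on, shows both inside their compartments. The narrow one's top measured 31.9 mm (32 mm when flat on the floor). For the wide case I relied on that picture and on where it was released; I didn't measure it separately.
- **Left alone:** the final scene picture shows the small lid, flask, beaker, dish and look-alikes where they started. I checked this by eye only.
- **Robot:** the arm is about 0.14 m above the lid and reads essentially no contact force.

No check failed. The only mismatch was arm lag of 2–3 mm while settling, which I corrected before each placing.

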